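# Open the battery bay of a bench ventilator

### The arm

A 7-joint arm with a two-finger parallel gripper is mounted at the origin on the work surface. World frame = base frame: x ahead of the robot, y to its left, z up, the work surface at z = 0. Lengths are in m, angles in rad, forces in N, time in s.
With the tool pointing down it reaches from about 0.4 to 0.925 m from the base axis. Payload 4.1 kg.
Tool frame: the origin (TCP) lies midway between the tips of the shut fingers; the grasp point (between the pads) lies 19 mm behind it; z points along the fingers, x is the direction in which the jaws open and shut, and the axes are right-handed (so a half turn about z gives the same grasp; the last joint's range is limited). The gripper opens to 85 mm and grips with 20 to 120 N. Pads are 22 mm wide; open, the fingers measure 114 mm over their backs; the gripper's body (76 mm by 85 mm) begins 54 mm behind the grasp point. The pads swing forward as they close: fully open they stand 13 mm farther back than shut.
Start: joints at [-1.388, 0.398, 0.045, 1.537, -0.019, 1.207, -0.051], TCP at [0.181, 0.624, 0.231] pointing down, gripper open.
Joint ranges: [-2.82, 2.82], [-0.49, 2.23], [-1.37, 1.46], [0, 2.46], [-1.36, 4.5], [0.23, 2], [-2.94, 2.94]. Speed limits (rad/s): [2.57, 2.57, 3.14, 3.14, 3.14, 3.14, 3.14].

### API

Orientations are given as a unit quaternion [w, x, y, z].
In Python, from workcell import * gives the robot as it stands.
- The arm moves only by the tool step_arm, never from a script. Its arguments are lists of equal length, an entry for each row: "translation": the shift along the tool's x, y, z as a fraction of full scale, a list of three; "angular": the turn, a rotation vector about the tool's x, y, z as a fraction of full scale, a list of three; "grip": the opening, from 0 (shut) to 1 (fully open). A call has exactly 5 rows; each row shifts and turns the commanded pose from where the row before left it, along the tool's axes as they then stand; what a row does not reach is not made up. Full scale, the value 1, is 25 mm for a shift and 45 degrees for a turn. A row lasts 1/12 s, in which the tool goes at most 41.7 mm and 7.16 degrees, less where a joint would pass 70% of its speed; a pose out of reach is approached as far as the arm can. A call with a number of a shift or a turn outside -1 to 1 is refused whole. A call with a gripper value outside its range is refused whole. The fingers move at their own pace and stop on an object; "squeeze" is the grip in N (left out, the last holds). Time passes only in rows, so rows that do not move let the fingers close, or fill a call up. It gives the time, the measured TCP pose, the force and the opening at its end, in the units of the state.
- get_obs(): the state, without advancing time (a new reading comes with each control period).
- get_image(name): name is "side" or "top"; returns (picture, depth): 420x560x3 uint8, blue, green, red; 420x560 float32, m along the optical axis (not along the pixel's ray), 0 where there is no reading.
- get_calibration(name): a dict with "fx", "fy", "cx", "cy" (pixels), "xyz" and "attitude" of the camera in the world. Camera axes: x right, y down, z forward; pixel columns grow to the right and rows downward; lengths in m; the calibration is good to about 2 mm. A picture is of the moment at which its call begins. get_calibration takes no time and is no camera call.
- hand_in(): hands the job in, once; it reports no verdict.
Trained networks look in the newest picture that a camera, given by its name, has taken for a name from the list of things; names that differ only in an ending like _2 or _b are one class to them, and where a whole thing is asked for, a point or a joint stands for the part that bears it (a point fixed in the world has none). Each returns a list of dicts, best first, with "p" (0 to 1); they miss things now and then, are a little off and sometimes report something else, mostly with a low value. They report only what shows in the picture. A call takes as long as a camera call. They do not tell look-alikes from the thing itself.
- boxes_of(camera, label): "xyz" ([x, y, z] in m, in the coordinates of the camera as it stood for that picture, good to about 4 mm: the middle of the surface that is visible of it).
- spot_point(camera, label): "xyz" ([x, y, z] in m, in the coordinates of the camera as it stood for that picture, good to about 4 mm: a listed point, or the origin of a listed thing).
The state is a dict: "time_s": time; "joint_pos": joint angles; "qd": joint speeds; "joint_efforts": joint torques, N m; "position": TCP position; "orientation": TCP orientation; "contact_force": force on the tool from outside, world axes, zero at the start; "torque": the same for the moment, N m; "width": opening from 0.0 (shut) to 1.0 (fully open).
Only numpy, scipy, OpenCV 4.12 (cv2) and the standard library are available. Lean on these libraries where they do the work, as an engineer would, in place of code of your own. Each camera call takes 0.05 s, during which the arm holds its last target.

### The job

Get the battery bay of the opened ventilator on the bench ready for service: first swing the hold-down bar up off the hatch until it stands upright or leans back, then lift the hatch out of its recess by its handle and slide it sideways in its channels until the bay opening is fully uncovered. Leave the hatch released, lying flat on the deck in its channels, with the bar still up, and do not disturb the loose things around the machine.

Things in the scene. Friction and masses are not known exactly. Their poses are not given: they have to be found in the camera images.
- deck: Sloping deck of the white ventilator, fixed. Origin on its surface at mid-deck, 125 mm above the bench; x points up the slope, y along the channels (the way the hatch opens), z straight out of the deck, 35 degrees from vertical. Surface z = 0, x +-84, y +-120 mm. A recess 8 mm deep holds the hatch: x -70 to 70, y -103 to -3 mm.
- bay (a point): Centre of the bay opening in the recess floor, deck (0, -53, -8) mm, axes as the deck. The opening is 112 mm (x) by 76 mm (y); the black battery pack lies inside, its top 20 mm below this point.
- end_stop (a point): Foot of the end stop, deck (0, 103, 0) mm, axes as the deck; 14 mm high. Two channels run from y -115 to 111 mm: walls 20 mm high at |x| 70 to 78 mm, each with a lip (z 16 to 20 mm) reaching in to |x| = 62 mm over the hatch's edge.
- housing (a point): Middle of the top front edge of the machine's upright rear housing, 68 mm horizontally behind the deck origin, 225 mm above the bench; axes: z up, x as the deck's x but level. The face is vertical, 240 mm wide; the folded display on top reaches 248 mm and the machine 122 mm back. A gripper pointing straight down at the hatch handle strikes it; one pointing square into the deck clears it.
- hatch: Loose aluminium plate 136 (x) by 96 (y) by 8 mm, 0.2 to 0.45 kg. Origin: centre of its underside; axes as the deck. Seated flush: origin at deck (0, -53, -8) mm, 2 mm play all round. Raised 8 to 16 mm it clears the recess (lips stop it above) and slides to deck +y; let down it rests on the deck, origin at z = 0. Bay uncovered once its origin passes y = 33; end stop met at y = 55 mm.
- hatch_grip (a point): Centre of the hatch's dark steel bar handle, at hatch (16, 0, 34) mm, axes as the hatch. The bar runs along y: 88 mm long, 12 mm thick (x), 20 mm high (z), on two posts; its top is 36 mm above the deck when seated. At least 40 mm is free on either side of it once the hold-down bar is up.
- hold_bar (a joint): Hinge angle of the plain steel hold-down bar lying across the hatch, parallel to deck y: 0 down, 1.57 square to the deck, 1.9 fully back at its stop; starts at 0 to 0.12. Lift it by the tab at its free end; it turns about the deck's x through the hinge and stays where left (friction 0.06 N m, bar 0.08 kg). Below about 1.5 it leans over the hatch, in the gripper's way.
- bar_hinge (a point): Hinge axis of the hold-down bar, at deck (-31, -112, 7) mm; axes as the deck.
- bar_tab (a point): Grip point in the upright tab at the free end of the hold-down bar: 134 mm along the bar from the hinge and 18 mm out from it (deck (-31, 22, 25) mm when down). Tab: 12 mm thick (x), 20 mm along the bar, top 11 mm above this point; the bar is 12 by 10 mm. Axes turn with the bar: y along it away from the hinge.
- parts_bin: Loose blue open bin, 130 by 100 by 55 mm, a bystander. Origin at the centre of its underside.
- screwdriver: Loose screwdriver lying on the bench, a bystander. Origin at its underside.
- cup: Loose grey plastic cup, 70 mm across and 70 mm high, a bystander. Origin at the centre of its underside.
- bottle: Loose white bottle, 56 mm across and 130 mm high, a bystander. Origin at the centre of its underside.
Things that resemble listed ones, but are neither listed nor needed, are in the scene too. There is more than one size of the hatch; the job needs the smallest.

How it is judged:
On the way, in this order (a step that is already met when the one before it is completed fails the run):
1. the hold-down bar is swung up (at least 1.3 rad) while the hatch is still in its recess (value of joint hold_bar above 1.3 rad and z of hatch in the frame of deck below -0.004 m and y of hatch in the frame of deck below -0.045 m), for 0.2 s.
2. the hatch is lifted clear of its seat (its underside at least 6 mm up) over the bay (z of hatch in the frame of deck above -0.002 m and y of hatch in the frame of deck below -0.003 m), for 0.05 s.
At the end, for the whole second after the job is handed in: The hatch lies at rest flat on the deck in its channels (underside within 3 mm of the deck surface, within 0.06 rad of parallel), slid so far that the bay opening is fully uncovered (its centre past deck y = 33 mm), and the hold-down bar is still up (angle above 1.3 rad) (y of hatch in the frame of deck above 0.033 m and z of hatch in the frame of deck between -0.003 and 0.003 m and angle between the z axis of hatch and the z axis of deck, either way round below 0.06 rad and linear speed of hatch below 0.01 m/s and value of joint hold_bar above 1.3 rad); the robot touches nothing.
It fails at once if the parts bin is disturbed (moved more than 30 mm) (distance of parts_bin from where it was at the start of the episode above 0.03 m).
It fails at once if the screwdriver is disturbed (moved more than 30 mm) (distance of screwdriver from where it was at the start of the episode above 0.03 m).
It fails at once if the cup is disturbed (moved more than 30 mm) (distance of cup from where it was at the start of the episode above 0.03 m).
It fails at once if the bottle is disturbed (moved more than 30 mm) (distance of bottle from where it was at the start of the episode above 0.03 m).
It also fails if it takes over 53 s, if anything falls off the work surface, if the arm or the gripper's body presses on something with over 40 N, if the wrist force passes 120 N, or if a joint passes its speed limit or range.

## Working session

There is one attempt and no reset: what is moved stays moved. The work goes in short steps, Python scripts to look and compute and a tool call to move; the robot and the scene stay as the last step left them, time stands still between calls to the robot, and variables do not carry over. Pictures are saved under pics/ and viewed, and the job is handed in when it is done.

Besides the shell and the picture viewer there is one more tool, called after "Request:" as name(argument=value, ...) on one line, values as JSON. step_arm: Moves the arm, as the interface text tells. Shift numbers are shares of 25 mm and turn numbers shares of 45 degrees, none past 1 either way. Its arguments: {"type":"object","properties":{"translation":{"type":"array"},"angular":{"type":"array"},"grip":{"type":"array"},"squeeze":{"type":"number"}},"required":["translation","angular","grip"]}

```bash
ls; mkdir -p pics; python3 - <<'E'
from workcell import *
import cv2,json
print(get_obs())
for n in("side","top"):
    im,d=get_image(n); cv2.imwrite(f"pics/{n}0.png",im); print(n,get_calibration(n))
    for l in ("hatch","hold_bar","bar_tab","hatch_grip","bar_hinge","deck"):
        print(l,spot_point(n,l))
E
```

```text
pics
{'time_s': 0.0, 'joint_pos': array([-1.38796942,  0.39923099,  0.04506658,  1.53790138, -0.01871533,
        1.20691569, -0.05069327]), 'qd': array([-0.00018043, -0.00045819,  0.0007801 , -0.00023751, -0.00036357,
       -0.00017736, -0.00082777]), 'joint_efforts': array([-2.05349670e-05, -4.75125289e+01,  1.36442106e+00, -2.54224277e+01,
        1.15164591e-02,  9.04220680e-03, -2.55479883e-06]), 'position': array([0.18058568, 0.6237319 , 0.23022943]), 'orientation': array([ 6.65160363e-04,  7.99384164e-01,  6.00819378e-01, -7.68844769e-04]), 'contact_force': array([ 0.32401007,  0.206825  , -0.30648435]), 'torque': array([ 0.07115844,  0.04136757, -0.00731701]), 'width': 1.0016074008281757}
side {'fx': 499.9657392515074, 'fy': 499.9657392515074, 'cx': 283.09654367302375, 'cy': 209.11140322416318, 'xyz': array([1.19300421, 0.08778525, 1.36198728]), 'attitude': array([-0.17735713,  0.63321951,  0.72707621, -0.19732635])}
hatch [{'xyz': [0.3317, -0.0535, 1.6215], 'p': 0.97}, {'xyz': [-0.079, 0.1242, 1.3745], 'p': 0.93}, {'xyz': [-0.4992, 0.0234, 1.5737], 'p': 0.76}]Traceback (most recent call last):
  File "<stdin>", line 7, in <module>
ValueError: it knows: bar_hinge, bar_tab, bay, bottle, cup, deck, end_stop, hatch, hatch_grip, housing, parts_bin, screwdriver
```

```bash
cat > h.py <<'E'
from workcell import *
import numpy as np, cv2
from scipy.spatial.transform import Rotation as R
np.set_printoptions(precision=4,suppress=True)
def q2R(q): return R.from_quat([q[1],q[2],q[3],q[0]])
def c2w(n,p):
    c=get_calibration(n); return q2R(c["attitude"]).apply(p)+c["xyz"]
def w2px(n,p):
    c=get_calibration(n); q=q2R(c["attitude"]).inv().apply(np.array(p)-c["xyz"])
    return np.array([c["fx"]*q[0]/q[2]+c["cx"],c["fy"]*q[1]/q[2]+c["cy"]])
E
python3 - <<'E'
from h import *
for n in("side","top"):
    im,d=get_image(n); cv2.imwrite(f"pics/{n}0.png",im); np.save(f"pics/{n}0.npy",d); print(n,get_calibration(n))
    for l in "bar_hinge, bar_tab, bay, bottle, cup, deck, end_stop, hatch, hatch_grip, housing, parts_bin, screwdriver".split(", "):
        for r in spot_point(n,l):
            w=c2w(n,r["xyz"]); print(l,w,w2px(n,w).round(),r["p"])
E
```

```text
side {'fx': 499.9657392515074, 'fy': 499.9657392515074, 'cx': 283.09654367302375, 'cy': 209.11140322416318, 'xyz': array([1.193 , 0.0878, 1.362 ]), 'attitude': array([-0.1774,  0.6332,  0.7271, -0.1973])}
bar_hinge [ 0.6508 -0.1108  0.1137] [234. 265.] 0.93
bar_hinge [ 0.6071 -0.063   0.1557] [253. 247.] 0.28
bar_tab [ 0.6079 -0.0657  0.1533] [252. 247.] 0.5
bay [ 0.6137 -0.0587  0.1168] [255. 255.] 0.83
bay [ 0.6131 -0.0625  0.1167] [254. 255.] 0.58
bottle [0.6564 0.4698 0.002 ] [438. 310.] 0.79
cup [0.4402 0.5036 0.0008] [448. 244.] 0.83
deck [ 0.5577 -0.0408  0.1222] [265. 237.] 0.96
deck [0.6553 0.4714 0.0001] [439. 310.] 0.22
deck [ 0.6521 -0.1115  0.1188] [234. 265.] 0.17
end_stop [ 0.4646 -0.0049  0.124 ] [282. 210.] 0.83
hatch [ 0.4823 -0.5035 -0.0042] [124. 216.] 0.91
hatch [ 0.2753  0.3069 -0.0018] [385. 192.] 0.8
hatch_grip [ 0.6055 -0.0635  0.1521] [253. 247.] 0.97
hatch_grip [ 0.5    -0.4974  0.0404] [120. 214.] 0.86
hatch_grip [0.2949 0.3041 0.0488] [387. 188.] 0.63
housing [0.5897 0.0134 0.226 ] [283. 232.] 0.7
housing [0.4397 0.5023 0.0035] [448. 243.] 0.31
parts_bin 
[... 557 characters left out ...]
[0.4425 0.504  0.0034] [151. 219.] 0.85
deck [ 0.5574 -0.0461  0.1246] [303. 192.] 0.87
end_stop [0.4674 0.0005 0.1239] [287. 217.] 0.96
hatch [ 0.4853 -0.5087  0.0021] [426. 229.] 0.97
hatch [ 0.609  -0.0637  0.1162] [309. 179.] 0.93
hatch [0.2794 0.3019 0.0005] [200. 267.] 0.7
hatch_grip [ 0.5023 -0.4994  0.0512] [427. 222.] 0.68
hatch_grip [ 0.6058 -0.0682  0.1534] [310. 177.] 0.67
hatch_grip [0.2976 0.3008 0.053 ] [198. 261.] 0.67
housing [ 0.6056 -0.0719  0.1521] [311. 177.] 0.64
housing [0.5874 0.0212 0.2228] [284. 174.] 0.61
parts_bin [ 0.6964 -0.3526  0.0011] [385. 171.] 0.66
screwdriver [ 0.4954 -0.3273 -0.0006] [376. 222.] 0.76
screwdriver [ 0.6528 -0.1145  0.1121] [324. 168.] 0.49
```

View pics/side0.png

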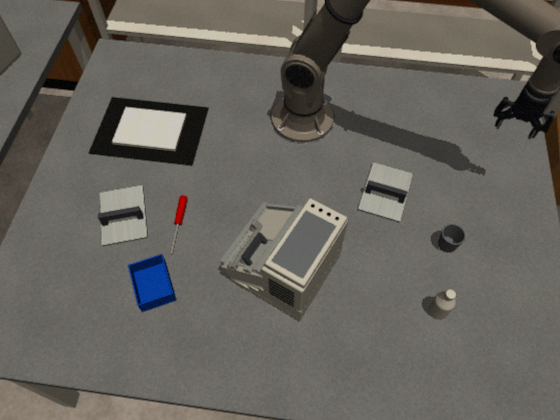

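View pics/top0.png

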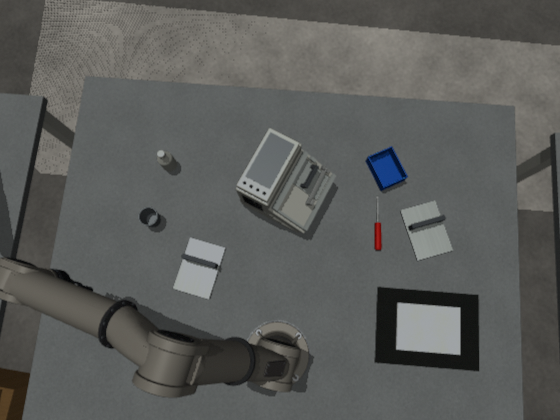

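```bash
cat > fit.py <<'E'
from h import *
from scipy.optimize import least_squares
s35,c35=np.sin(np.radians(35)),np.cos(np.radians(35))
def deckR(yaw):
    h=np.array([np.cos(yaw),np.sin(yaw),0]); x=c35*h+[0,0,s35]; z=-s35*h+[0,0,c35]
    return np.array([x,np.cross(z,x),z]).T
E
python3 - <<'E'
from fit import *
obs=[((-31,-112,7),(.6508,-.1108,.1137)),((-31,-112,7),(.6495,-.1153,.1136)),((0,-53,-8),(.6137,-.0587,.1168)),((0,-53,-8),(.6125,-.0627,.1195)),
((0,0,0),(.5577,-.0408,.1222)),((0,0,0),(.5574,-.0461,.1246)),((0,103,0),(.4646,-.0049,.124)),((0,103,0),(.4674,.0005,.1239)),
((16,-53,26),(.6055,-.0635,.1521)),((16,-53,26),(.6058,-.0682,.1534)),((0,-53,-8),(.609,-.0637,.1162))]
hs=[(.5897,.0134,.226),(.5874,.0212,.2228)]
def res(p):
    M=deckR(p[3]);o=p[:3];r=[]
    for d,w in obs: r.append(M@np.array(d)/1e3+o-w)
    h=np.array([np.cos(p[3]),np.sin(p[3]),0])
    for w in hs: r.append(o+.068*h+[0,0,.1]-w)
    return np.ravel(r)
f=least_squares(res,[.557,-.043,.125,1.1],loss="soft_l1",f_scale=.004)
print(f.x,np.degrees(f.x[3])); print(f.fun.reshape(-1,3)*1e3)
M=deckR(f.x[3]); print(M)
for n in("side","top"):
    im=cv2.imread(f"pics/{n}0.png")
    cs=np.array([w2px(n,M@np.array(a)/1e3+f.x[:3]) for a in[(-84,-120,0),(84,-120,0),(84,120,0),(-84,120,0)]])
    hb=[w2px(n,M@np.array(a)/1e3+f.x[:3]) for a in[(16,-97,36),(16,-9,36),(-31,-112,12),(-31,32,12)]]
    c=w2px(n,f.x[:3]).astype(int)
    S=6;x0,y0=c-[65,50]
    cr=cv2.resize(im[y0:y0+100,x0:x0+130],None,fx=S,fy=S,interpolation=cv2.INTER_CUBIC)
    cv2.imwrite(f"pics/{n}_raw.png",cr)
    t=lambda p:tuple(((np.array(p)-[x0,y0]+.5)*S).astype(int))
    for i in range(4): cv2.line(cr,t(cs[i]),t(cs[(i+1)%4]),(0,255,0),1)
    cv2.line(cr,t(hb[0]),t(hb[1]),(0,0,255),1);cv2.line(cr,t(hb[2]),t(hb[3]),(255,0,255),1)
    cv2.imwrite(f"pics/{n}_fit.png",cr)
E
```

```text
[ 0.5597 -0.0434  0.124   1.1552] 66.19087239671886
[[-0.5316 -4.7479 -1.7895]
 [ 0.7684 -0.2479 -1.6895]
 [-3.686  -1.9261  0.6041]
 [-2.486   2.0739 -2.0959]
 [ 1.9721 -2.6285  1.7573]
 [ 2.2721  2.6715 -0.6427]
 [ 0.8379  3.0516 -0.0427]
 [-1.9621 -2.3484  0.0573]
 [ 1.9323 -2.977   2.3325]
 [ 1.6323  1.723   1.0325]
 [ 1.014   3.0739  1.2041]
 [-2.5769  5.3843 -2.0427]
 [-0.2769 -2.4157  1.1573]]
[[ 0.3307 -0.9149 -0.2315]
 [ 0.7494  0.4037 -0.5248]
 [ 0.5736  0.      0.8192]]
```

View pics/side_fit.png

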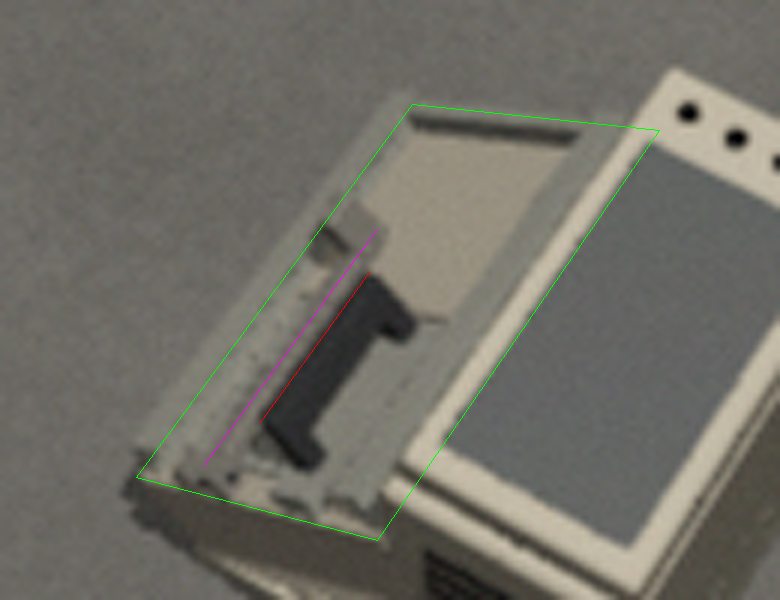

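View pics/top_fit.png

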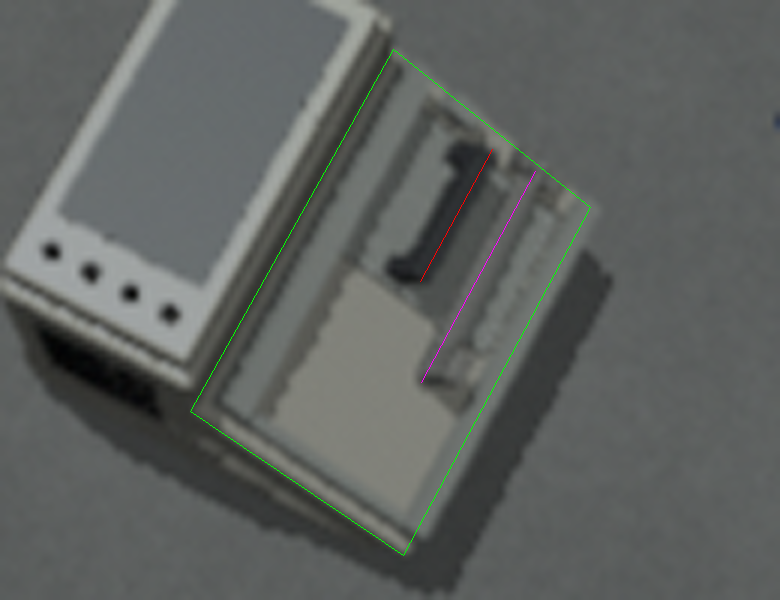

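View pics/top_raw.png

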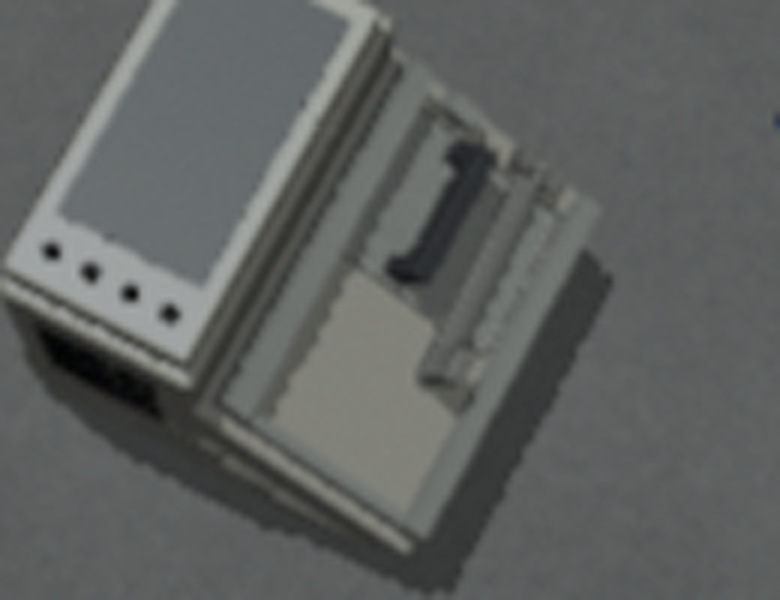

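```bash
cat > cloud.py <<'E'
from fit import *
P=[0.5597,-0.0434,0.124,1.1552]
def cloud(n,d):
    c=get_calibration(n);v,u=np.indices(d.shape)
    p=np.stack([(u-c["cx"])/c["fx"]*d,(v-c["cy"])/c["fy"]*d,d],-1)
    return q2R(c["attitude"]).apply(p.reshape(-1,3)).reshape(d.shape+(3,))+c["xyz"]
def todeck(w,p=P): return (w-np.array(p[:3]))@deckR(p[3])*1e3
E
python3 - <<'E'
from cloud import *
for n in("side","top"):
    im=cv2.imread(f"pics/{n}0.png"); d=np.load(f"pics/{n}0.npy"); q=todeck(cloud(n,d)).reshape(-1,3); b=im.reshape(-1,3).max(1)
    m=(abs(q[:,0])<110)&(abs(q[:,1])<140)&(q[:,2]>-30)&(q[:,2]<80)&(d.ravel()>0); q=q[m];b=b[m]
    print(n,len(q))
    # flat area deck
    f=(abs(q[:,0])<45)&(q[:,1]>40)&(q[:,1]<90); A=np.c_[q[f][:,:2],np.ones(f.sum())]
    k=np.linalg.lstsq(A,q[f][:,2],rcond=None)[0]; print("deck plane",k,q[f][:,2].std())
    h=(q[:,2]>26)&(abs(q[:,0]-16)<25)&(q[:,1]<10)&(q[:,1]>-115); print("handle",h.sum(),q[h].mean(0),q[h].min(0),q[h].max(0))
    top=h&(q[:,2]>33);print(np.polyfit(q[top][:,1],q[top][:,0],1))
    hm=np.full((130,150,),np.nan); 
    S=4; o=np.zeros((560,440,3),np.uint8)
    for a,z in zip(q,b):
        u=int((a[1]+140)*2);v=int((110-a[0])*2)
        cv2.circle(o.transpose(1,0,2) if 0 else o,(v,u),2,tuple(int(t) for t in cv2.applyColorMap(np.uint8([[np.clip((a[2]+30)*2.5,0,255)]]),cv2.COLORMAP_JET)[0,0]),-1)
    cv2.imwrite(f"pics/hm_{n}.png",o)
E
```

```text
side 3191
deck plane [-0.0021 -0.0083 -0.7421] 1.7680891431585544
handle 154 [ 20.8912 -54.0997  32.4926] [  8.14   -96.9046  26.0336] [28.2338 -8.8709 38.2524]
[-0.0025 19.8673]
top 3165
deck plane [0.0087 0.0166 0.7219] 2.6833597312350363
handle 111 [ 18.1329 -50.3901  35.1988] [  8.2321 -93.824   26.1579] [25.7727 -7.5472 43.0819]
[-0.0042 17.0143]
```

View pics/hm_side.png

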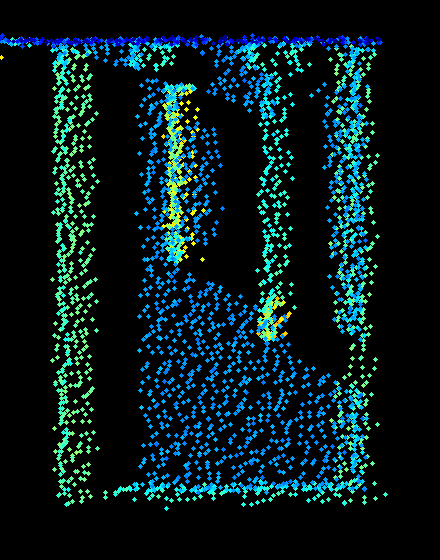

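View pics/hm_top.png

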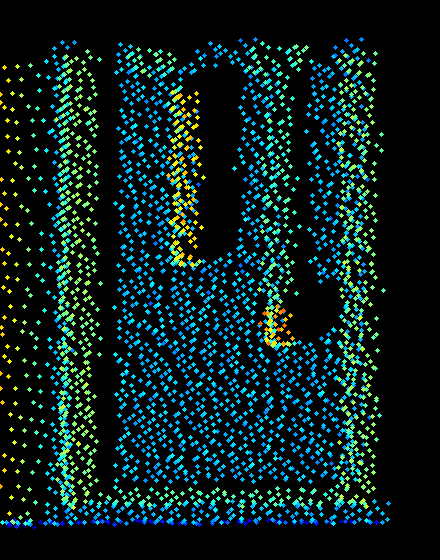

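```bash
cat > plan.py <<'E'
from cloud import *
P=[0.5604,-0.0419,0.1251,1.1552]
M=deckR(P[3]);O=np.array(P[:3])
RT=np.c_[M[:,0],-M[:,1],-M[:,2]]
def dw(a): return M@(np.array(a)/1e3)+O
def state():
    o=get_obs(); r=q2R(o["orientation"]); p=o["position"]
    e=(r.inv()*R.from_matrix(RT)).as_rotvec()
    print("t %.2f"%o["time_s"],"tcp",p,"deck mm",((p-O)@M*1e3).round(1),"roterr/45",(e/np.radians(45)).round(3),"F",o["contact_force"].round(1),"w %.3f"%o["width"]); print("q",o["joint_pos"])
    return p,r,o
def plan(tgt,rot=None,n=None):
    """tgt world TCP; prints shift per row in tool axes units"""
    p,r,o=state(); rot=r if rot is None else R.from_matrix(rot)
    e=(r.inv()*rot).as_rotvec()/np.radians(45)
    d=np.array(tgt)-p; n=n or int(np.ceil(max(np.linalg.norm(d)/.025,abs(e).max()/.155,1)))
    print("n",n)
    for i in range(n):
        rr=r*R.from_rotvec(e*np.radians(45)*i/n)
        print((rr.inv().apply(d/n)/.025).round(3).tolist(),(e/n).round(4).tolist())
E
python3 - <<'E'
from plan import *
print(dw((-31,22,25)),dw((-31,-130,141)))
plan([.18,.60,.36],n=6)
plan([.36,.2,.45],RT)
for n in("side","top"):
    d=np.load(f"pics/{n}0.npy"); q=todeck(cloud(n,d),P).reshape(-1,3)
    m=(abs(q[:,0]+31)<12)&(abs(q[:,1]-22)<16)&(q[:,2]>8)&(q[:,2]<60); k=q[m]; print(n,k[k[:,2]>22].mean(0),np.percentile(k[:,2],[50,90,98]))
    m=(abs(q[:,0]+31)<5)&(q[:,1]>-95)&(q[:,1]<5)&(q[:,2]>4)&(q[:,2]<40); k=q[m]; print("bar",np.polyfit(k[:,1],k[:,2],1),k[:,2].mean())
E
```

```text
[ 0.5242 -0.0694  0.1278] [ 0.6364 -0.1916  0.2228]
t 1.40 tcp [0.1807 0.6244 0.2314] deck mm [ 434.7  616.4 -174.7] roterr/45 [-0.052  0.776  0.165] F [-0.5  0.4  0. ] w 0.997
q [-1.388   0.3984  0.0451  1.5366 -0.0187  1.2069 -0.0507]
n 6
[-0.158, 0.041, -0.858] [0.0, 0.0, 0.0]
[-0.158, 0.041, -0.858] [0.0, 0.0, 0.0]
[-0.158, 0.041, -0.858] [0.0, 0.0, 0.0]
[-0.158, 0.041, -0.858] [0.0, 0.0, 0.0]
[-0.158, 0.041, -0.858] [0.0, 0.0, 0.0]
[-0.158, 0.041, -0.858] [0.0, 0.0, 0.0]
t 1.40 tcp [0.1807 0.6244 0.2314] deck mm [ 434.7  616.4 -174.7] roterr/45 [-0.052  0.776  0.165] F [-0.5  0.4  0. ] w 0.997
q [-1.388   0.3984  0.0451  1.5366 -0.0187  1.2069 -0.0507]
n 21
[-0.682, 0.553, -0.417] [-0.0025, 0.037, 0.0079]
[-0.666, 0.558, -0.435] [-0.0025, 0.037, 0.0079]
[-0.649, 0.563, -0.453] [-0.0025, 0.037, 0.0079]
[-0.633, 0.568, -0.471] [-0.0025, 0.037, 0.0079]
[-0.615, 0.572, -0.488] [-0.0025, 0.037, 0.0079]
[-0.597, 0.577, -0.504] [-0.0025, 0.037, 0.0079]
[-0.579, 0.582, -0.52] [-0.0025, 0.037, 0.0079]
[-0.56, 0.586, -0.535] [-0.0025, 0.037, 0.0079]
[-0.54, 0.591, -0.55] [-0.0025, 0.037, 0.0079]
[-0.521, 0.595, -0.564] [-0.0025, 0.037, 0.0079]
[-0.5, 0.599, -0.578] [-0.0025, 0.037, 0.0079]
[-0.48, 0.603, -0.591] [-0.0025, 0.037, 0.0079]
[-0.458, 0.607, -0.604] [-0.0025, 0.037, 0.0079]
[-0.437, 0.611, -0.615] [-0.0025, 0.037, 0.0079]
[-0.415, 0.615, -0.627] [-0.0025, 0.037, 0.0079]
[-0.393, 0.619, -0.637] [-0.0025, 0.037, 0.0079]
[-0.371, 0.623, -0.647] [-0.0025, 0.037, 0.0079]
[-0.348, 0.626, -0.656] [-0.0025, 0.037, 0.0079]
[-0.325, 0.629, -0.665] [-0.0025, 0.037, 0.0079]
[-0.301, 0.633, -0.673] [-0.0025, 0.037, 0.0079]
[-0.278, 0.636, -0.68] [-0.0025, 0.037, 0.0079]
side [-27.8003  19.7237  34.0445] [26.7359 40.6581 42.7906]
bar [ 0.0432 13.8218] 11.94432961345693
top [-29.651   23.4551  37.1442] [29.7682 46.0458 49.2502]
bar [ 0.0521 16.9676] 14.557538553745038
```

Request:
step_arm(translation=[[-0.15,0.04,-0.9],[-0.15,0.04,-0.9],[-0.3,0.1,-0.9],[-0.5,0.2,-0.8],[-0.6,0.3,-0.7]], angular=[[0,0,0],[0,0,0],[0,0,0],[0,0,0],[0,0,0]], grip=[1,1,1,1,1])

```text
time_s: 1.82
position: [0.1846, 0.5793, 0.3377]
orientation: [-0.001, 0.799, 0.601, 0.0]
contact_force: [-0.5, -0.4, 0.2]
width: 0.996
```

```bash
python3 - <<'E'
from plan import *
plan([.36,.2,.45],RT,15)
E
```

```text
t 1.82 tcp [0.1846 0.5793 0.3377] deck mm [463.2 594.6 -64.8] roterr/45 [-0.053  0.775  0.167] F [-0.5 -0.4  0.2] w 0.996
q [-1.3759  0.2646  0.0554  1.4879 -0.0153  1.388  -0.0291]
n 15
[-0.842, 0.729, -0.301] [-0.0036, 0.0516, 0.0111]
[-0.823, 0.737, -0.333] [-0.0036, 0.0516, 0.0111]
[-0.802, 0.745, -0.364] [-0.0036, 0.0516, 0.0111]
[-0.78, 0.753, -0.394] [-0.0036, 0.0516, 0.0111]
[-0.757, 0.761, -0.423] [-0.0036, 0.0516, 0.0111]
[-0.733, 0.769, -0.451] [-0.0036, 0.0516, 0.0111]
[-0.707, 0.777, -0.478] [-0.0036, 0.0516, 0.0111]
[-0.68, 0.784, -0.504] [-0.0036, 0.0516, 0.0111]
[-0.653, 0.791, -0.529] [-0.0036, 0.0516, 0.0111]
[-0.624, 0.798, -0.552] [-0.0036, 0.0516, 0.0111]
[-0.594, 0.805, -0.575] [-0.0036, 0.0516, 0.0111]
[-0.563, 0.812, -0.596] [-0.0036, 0.0516, 0.0111]
[-0.531, 0.818, -0.616] [-0.0036, 0.0516, 0.0111]
[-0.499, 0.825, -0.635] [-0.0036, 0.0516, 0.0111]
[-0.466, 0.831, -0.652] [-0.0036, 0.0516, 0.0111]
```

Request:
step_arm(translation=[[-0.84,0.73,-0.3],[-0.82,0.74,-0.33],[-0.8,0.75,-0.36],[-0.78,0.75,-0.39],[-0.76,0.76,-0.42]], angular=[[0,0.052,0.011],[0,0.052,0.011],[0,0.052,0.011],[0,0.052,0.011],[0,0.052,0.011]], grip=[1,1,1,1,1])

```text
time_s: 2.23
position: [0.2444, 0.4511, 0.3736]
orientation: [-0.062, 0.808, 0.58, 0.083]
contact_force: [0.7, -0.2, -0.6]
width: 0.998
```

```bash
python3 - <<'E'
from plan import *
plan([.36,.2,.45],RT,10)
E
```

```text
t 2.23 tcp [0.2444 0.4511 0.3736] deck mm [407.5 488.1  18. ] roterr/45 [-0.051  0.514  0.104] F [ 0.7 -0.2 -0.6] w 0.998
q [-1.2723 -0.0575  0.1248  1.7837 -0.0185  1.2097  0.1031]
n 10
[-0.724, 0.758, -0.467] [-0.0051, 0.0514, 0.0104]
[-0.698, 0.765, -0.493] [-0.0051, 0.0514, 0.0104]
[-0.671, 0.773, -0.518] [-0.0051, 0.0514, 0.0104]
[-0.643, 0.78, -0.541] [-0.0051, 0.0514, 0.0104]
[-0.615, 0.788, -0.563] [-0.0051, 0.0514, 0.0104]
[-0.585, 0.795, -0.584] [-0.0051, 0.0514, 0.0104]
[-0.554, 0.802, -0.604] [-0.0051, 0.0514, 0.0104]
[-0.523, 0.809, -0.623] [-0.0051, 0.0514, 0.0104]
[-0.491, 0.816, -0.64] [-0.0051, 0.0514, 0.0104]
[-0.458, 0.822, -0.656] [-0.0051, 0.0514, 0.0104]
```

```bash
python3 - <<'E'
from plan import *
plan([.45,.2,.46],RT,15)
E
```

```text
t 2.23 tcp [0.2444 0.4511 0.3736] deck mm [407.5 488.1  18. ] roterr/45 [-0.051  0.514  0.104] F [ 0.7 -0.2 -0.6] w 0.998
q [-1.2723 -0.0575  0.1248  1.7837 -0.0185  1.2097  0.1031]
n 15
[-0.402, 0.732, -0.323] [-0.0034, 0.0343, 0.007]
[-0.389, 0.735, -0.332] [-0.0034, 0.0343, 0.007]
[-0.376, 0.738, -0.34] [-0.0034, 0.0343, 0.007]
[-0.362, 0.741, -0.348] [-0.0034, 0.0343, 0.007]
[-0.349, 0.744, -0.356] [-0.0034, 0.0343, 0.007]
[-0.335, 0.747, -0.363] [-0.0034, 0.0343, 0.007]
[-0.321, 0.75, -0.37] [-0.0034, 0.0343, 0.007]
[-0.307, 0.752, -0.376] [-0.0034, 0.0343, 0.007]
[-0.293, 0.755, -0.382] [-0.0034, 0.0343, 0.007]
[-0.278, 0.758, -0.388] [-0.0034, 0.0343, 0.007]
[-0.264, 0.76, -0.393] [-0.0034, 0.0343, 0.007]
[-0.249, 0.763, -0.398] [-0.0034, 0.0343, 0.007]
[-0.234, 0.765, -0.402] [-0.0034, 0.0343, 0.007]
[-0.219, 0.767, -0.406] [-0.0034, 0.0343, 0.007]
[-0.204, 0.77, -0.41] [-0.0034, 0.0343, 0.007]
```

Request:
step_arm(translation=[[-0.4,0.73,-0.32],[-0.39,0.74,-0.33],[-0.38,0.74,-0.34],[-0.36,0.74,-0.35],[-0.35,0.74,-0.36]], angular=[[-0.003,0.034,0.007],[-0.003,0.034,0.007],[-0.003,0.034,0.007],[-0.003,0.034,0.007],[-0.003,0.034,0.007]], grip=[1,1,1,1,1])

```text
time_s: 2.65
position: [0.313, 0.3676, 0.4025]
orientation: [-0.097, 0.809, 0.563, 0.139]
contact_force: [-0.5, -0.8, -0.1]
width: 0.995
```

Request:
step_arm(translation=[[-0.34,0.75,-0.36],[-0.32,0.75,-0.37],[-0.31,0.75,-0.38],[-0.29,0.76,-0.38],[-0.28,0.76,-0.39]], angular=[[-0.003,0.034,0.007],[-0.003,0.034,0.007],[-0.003,0.034,0.007],[-0.003,0.034,0.007],[-0.003,0.034,0.007]], grip=[1,1,1,1,1])

```text
time_s: 3.07
position: [0.3819, 0.2838, 0.4313]
orientation: [-0.131, 0.806, 0.543, 0.194]
contact_force: [0.7, -0.4, 0.2]
width: 1.002
```

```bash
python3 - <<'E'
from plan import *
print(dw((-30,21,150)))
plan(dw((-30,21,180)),RT,15)
E
```

```text
[ 0.4965 -0.1346  0.2308]
t 3.07 tcp [0.3819 0.2838 0.4313] deck mm [360.7 294.8 121.3] roterr/45 [-0.021  0.175  0.033] F [ 0.7 -0.4  0.2] w 1.002
q [-1.1298 -0.3051  0.4404  1.8887 -0.1055  1.1144  0.5325]
n 15
[-1.073, 0.701, -0.022] [-0.0014, 0.0117, 0.0022]
[-1.072, 0.703, -0.031] [-0.0014, 0.0117, 0.0022]
[-1.07, 0.705, -0.041] [-0.0014, 0.0117, 0.0022]
[-1.068, 0.707, -0.05] [-0.0014, 0.0117, 0.0022]
[-1.067, 0.709, -0.059] [-0.0014, 0.0117, 0.0022]
[-1.065, 0.71, -0.068] [-0.0014, 0.0117, 0.0022]
[-1.063, 0.712, -0.077] [-0.0014, 0.0117, 0.0022]
[-1.061, 0.714, -0.086] [-0.0014, 0.0117, 0.0022]
[-1.059, 0.716, -0.095] [-0.0014, 0.0117, 0.0022]
[-1.057, 0.718, -0.104] [-0.0014, 0.0117, 0.0022]
[-1.054, 0.72, -0.112] [-0.0014, 0.0117, 0.0022]
[-1.052, 0.722, -0.121] [-0.0014, 0.0117, 0.0022]
[-1.05, 0.724, -0.13] [-0.0014, 0.0117, 0.0022]
[-1.047, 0.726, -0.139] [-0.0014, 0.0117, 0.0022]
[-1.044, 0.728, -0.148] [-0.0014, 0.0117, 0.0022]
```

```bash
python3 - <<'E'
from plan import *
plan([.54,.08,.44],RT,11)
E
```

```text
t 3.07 tcp [0.3819 0.2838 0.4313] deck mm [360.7 294.8 121.3] roterr/45 [-0.021  0.175  0.033] F [ 0.7 -0.4  0.2] w 1.002
q [-1.1298 -0.3051  0.4404  1.8887 -0.1055  1.1144  0.5325]
n 11
[-0.405, 0.811, -0.243] [-0.0019, 0.0159, 0.003]
[-0.4, 0.812, -0.247] [-0.0019, 0.0159, 0.003]
[-0.395, 0.814, -0.251] [-0.0019, 0.0159, 0.003]
[-0.39, 0.815, -0.254] [-0.0019, 0.0159, 0.003]
[-0.384, 0.816, -0.258] [-0.0019, 0.0159, 0.003]
[-0.379, 0.818, -0.262] [-0.0019, 0.0159, 0.003]
[-0.374, 0.819, -0.265] [-0.0019, 0.0159, 0.003]
[-0.369, 0.82, -0.269] [-0.0019, 0.0159, 0.003]
[-0.363, 0.821, -0.272] [-0.0019, 0.0159, 0.003]
[-0.358, 0.823, -0.275] [-0.0019, 0.0159, 0.003]
[-0.353, 0.824, -0.278] [-0.0019, 0.0159, 0.003]
```

Request:
step_arm(translation=[[-0.4,0.81,-0.24],[-0.4,0.81,-0.25],[-0.4,0.81,-0.25],[-0.39,0.82,-0.25],[-0.38,0.82,-0.26]], angular=[[-0.002,0.016,0.003],[-0.002,0.016,0.003],[-0.002,0.016,0.003],[-0.002,0.016,0.003],[-0.002,0.016,0.003]], grip=[1,1,1,1,1])

```text
time_s: 3.48
position: [0.4538, 0.1911, 0.4351]
orientation: [-0.146, 0.803, 0.533, 0.221]
contact_force: [0.0, 0.1, 0.3]
width: 1.004
```

```bash
python3 - <<'E'
from plan import *
state()
im,_=get_image("side"); cv2.imwrite("pics/s1.png",im)
E
```

```text
t 3.48 tcp [0.4538 0.1911 0.4351] deck mm [317.1 191.5 156.3] roterr/45 [-0.011  0.096  0.019] F [0.  0.1 0.3] w 1.004
q [-1.1271 -0.3015  0.7144  1.8529 -0.187   1.1323  0.8224]
```

View pics/s1.png

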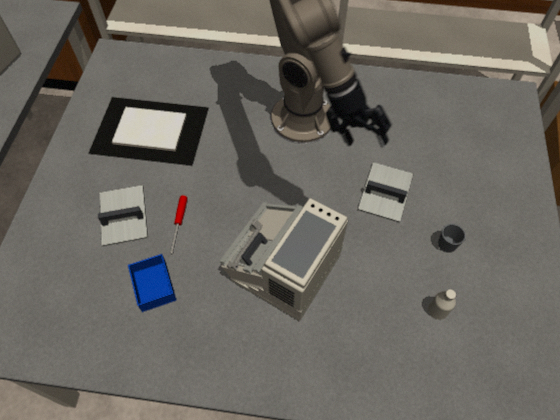

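```bash
python3 - <<'E'
from plan import *
plan([.56,.02,.44],RT,10)
E
```

```text
t 3.53 tcp [0.4575 0.1858 0.4353] deck mm [314.5 186.1 158.4] roterr/45 [-0.002  0.095  0.011] F [ 2.3 -2.1  0.5] w 0.998
q [-1.126  -0.3018  0.7237  1.8509 -0.1843  1.1314  0.8244]
n 10
[-0.375, 0.639, -0.243] [-0.0002, 0.0095, 0.0011]
[-0.373, 0.64, -0.245] [-0.0002, 0.0095, 0.0011]
[-0.37, 0.64, -0.248] [-0.0002, 0.0095, 0.0011]
[-0.368, 0.641, -0.251] [-0.0002, 0.0095, 0.0011]
[-0.365, 0.641, -0.253] [-0.0002, 0.0095, 0.0011]
[-0.363, 0.641, -0.256] [-0.0002, 0.0095, 0.0011]
[-0.361, 0.642, -0.258] [-0.0002, 0.0095, 0.0011]
[-0.358, 0.642, -0.261] [-0.0002, 0.0095, 0.0011]
[-0.356, 0.642, -0.264] [-0.0002, 0.0095, 0.0011]
[-0.353, 0.643, -0.266] [-0.0002, 0.0095, 0.0011]
```

Request:
step_arm(translation=[[-0.38,0.64,-0.24],[-0.37,0.64,-0.25],[-0.37,0.64,-0.25],[-0.37,0.64,-0.25],[-0.37,0.64,-0.25]], angular=[[0,0.01,0],[0,0.01,0],[0,0.01,0],[0,0.01,0],[0,0.01,0]], grip=[1,1,1,1,1])

```text
time_s: 3.95
position: [0.5057, 0.1089, 0.4372]
orientation: [-0.156, 0.799, 0.531, 0.236]
contact_force: [0.8, -0.0, 1.0]
width: 0.994
```

```bash
python3 - <<'E'
from plan import *
plan([.56,.0,.42],RT,7)
E
```

```text
t 3.95 tcp [0.5057 0.1089 0.4372] deck mm [274.  110.9 189.2] roterr/45 [-0.011  0.046  0.019] F [ 0.8 -0.   1. ] w 0.994
q [-1.1864 -0.2501  1.0177  1.7805 -0.2908  1.194   1.0899]
n 7
[-0.434, 0.527, -0.163] [-0.0016, 0.0066, 0.0027]
[-0.432, 0.529, -0.165] [-0.0016, 0.0066, 0.0027]
[-0.43, 0.53, -0.166] [-0.0016, 0.0066, 0.0027]
[-0.428, 0.531, -0.168] [-0.0016, 0.0066, 0.0027]
[-0.426, 0.532, -0.169] [-0.0016, 0.0066, 0.0027]
[-0.424, 0.533, -0.171] [-0.0016, 0.0066, 0.0027]
[-0.422, 0.534, -0.172] [-0.0016, 0.0066, 0.0027]
```

```bash
cat > kin.py <<'E'
from plan import *
from itertools import product
from scipy.optimize import least_squares
D=[([-1.38796942,.39923099,.04506658,1.53790138,-.01871533,1.20691569,-.05069327],[.18058568,.6237319,.23022943],[6.65160363e-04,.799384164,.600819378,-7.68844769e-04]),
([-1.3759,.2646,.0554,1.4879,-.0153,1.388,-.0291],[.1846,.5793,.3377],[-.001,.799,.601,0]),
([-1.2723,-.0575,.1248,1.7837,-.0185,1.2097,.1031],[.2444,.4511,.3736],[-.062,.808,.58,.083]),
([-1.1298,-.3051,.4404,1.8887,-.1055,1.1144,.5325],[.3819,.2838,.4313],[-.131,.806,.543,.194]),
([-1.1271,-.3015,.7144,1.8529,-.187,1.1323,.8224],[.4538,.1911,.4351],[-.146,.803,.533,.221]),
([-1.1864,-.2501,1.0177,1.7805,-.2908,1.194,1.0899],[.5057,.1089,.4372],[-.156,.799,.531,.236])]
def fk(q,s,p):
    Rz=lambda a:R.from_rotvec([0,0,a]);Ry=lambda a:R.from_rotvec([0,a,0])
    d1,a1,a3,d3,a4,d5,a6,d7,o1,o7=p
    r=Rz(s[0]*q[0]+o1);t=np.array([0,0,d1])+r.apply([a1,0,0])
    r=r*Ry(q[1])*Rz(s[1]*q[2]);t=t+r.apply([a3,0,d3])
    r=r*Ry(q[3]);t=t+r.apply([a4,0,0])
    r=r*Rz(s[2]*q[4]);t=t+r.apply([0,0,d5])
    r=r*Ry(q[5]);t=t+r.apply([a6,0,0])
    r=r*Rz(s[3]*q[6]+o7);t=t+r.apply([0,0,d7])
    return t,r
if __name__=="__main__":
    for s in product([1,-1],repeat=4):
      for o7 in(0,1.57,3.14,-1.57):
        def res(p):
            e=[]
            for q,t,o in D:
                tt,rr=fk(q,s,p); e+=list((tt-t)*3)+list((rr.inv()*q2R(o)).as_rotvec())
            return np.r_[e,np.array(p[:8])*1e-4]
        f=least_squares(res,[.3,0,0,.4,0,.4,0,.2,0,o7])
        if f.cost<.01: print(s,f.cost,f.x)
E
python3 kin.py
```

```text
(-1, -1, -1, -1) 0.002549054789193512 [ 0.2568 -0.0084 -0.0278  0.5121 -0.0076  0.4983 -0.0172  0.3382 -0.0659
 -3.2027]
(-1, -1, -1, -1) 0.0025490547891927804 [ 0.2568 -0.0084 -0.0278  0.5121 -0.0076  0.4983 -0.0172  0.3382 -0.0659
  3.0805]
(-1, -1, -1, -1) 0.002549054789192819 [ 0.2568 -0.0084 -0.0278  0.5121 -0.0076  0.4983 -0.0172  0.3382 -0.0659
  3.0805]
(-1, -1, -1, -1) 0.002549054789192767 [ 0.2568 -0.0084 -0.0278  0.5121 -0.0076  0.4983 -0.0172  0.3382 -0.0659
 -3.2027]
```

```bash
cat > kin2.py <<'E'
from kin import D
from plan import *
from scipy.optimize import least_squares
Rz=lambda a:R.from_rotvec([0,0,a]);Ry=lambda a:R.from_rotvec([0,a,0])
def fk(q,p,full=False):
    d1,a1,a3,d3,a4,d5,a6,d7,b2,b4,b6=p
    r=Rz(-q[0]);t=np.array([0,0,d1])+r.apply([a1,b2,0])
    r=r*Ry(q[1])*Rz(-q[2]);t=t+r.apply([a3,b4,d3]); el=t
    r=r*Ry(q[3]);t=t+r.apply([a4,0,0])
    r=r*Rz(-q[4]);t=t+r.apply([0,b6,d5]); wr=t
    r=r*Ry(q[5]);t=t+r.apply([a6,0,0])
    r=r*Rz(-q[6]+np.pi);t=t+r.apply([0,0,d7])
    return (t,r,el,wr) if full else (t,r)
if __name__=="__main__":
    def res(p):
        e=[]
        for q,t,o in D:
            tt,rr=fk(q,p); e+=list((tt-t)*3)+list((rr.inv()*q2R(o)).as_rotvec())
        return np.r_[e,np.array(p)*1e-3]
    f=least_squares(res,[.3,0,0,.4,0,.4,0,.2,0,0,0])
    print(f.cost,f.x); print(f.fun[:36].reshape(-1,6))
E
python3 kin2.py
```

```text
2.9746023717402192e-06 [ 0.2558  0.0002  0.0003  0.5226  0.0001  0.4768  0.0002  0.3368 -0.0122
 -0.0303 -0.0003]
[[ 0.     -0.     -0.      0.     -0.      0.    ]
 [-0.0001  0.      0.      0.001  -0.0003  0.0008]
 [ 0.0001 -0.     -0.0001 -0.0004  0.0008  0.0001]
 [-0.0001  0.      0.0002 -0.     -0.0005  0.0003]
 [ 0.0001 -0.0001 -0.0001 -0.0005  0.001   0.0002]
 [-0.      0.      0.     -0.0002 -0.0008 -0.0006]]
```

```bash
cat > ik.py <<'E'
from kin2 import *
PK=[.2558,.0002,.0003,.5226,.0001,.4768,.0002,.3368,-.0122,-.0303,-.0003]
L=np.array([[-2.82,2.82],[-.49,2.23],[-1.37,1.46],[0,2.46],[-1.36,4.5],[.23,2],[-2.94,2.94]])
def ik(t,rot,q0,q3=None,tr=1):
    f=lambda q:np.r_[(lambda a:np.r_[(a[0]-t)*5,(a[1].inv()*R.from_matrix(rot)).as_rotvec()])(fk(q,PK)), (q[2]-q3) if q3 is not None else (q-q0)*1e-3]
    s=least_squares(f,np.clip(q0,L[:,0]+.01,L[:,1]-.01),bounds=(L[:,0],L[:,1]))
    return s.x,np.sum(s.fun[:6]**2)
def tcp(a,off=19): # deck mm of grasp point -> TCP world
    return dw(np.array(a,float)-[0,0,off])
E
python3 - <<'E'
from ik import *
now=[-1.1864,-.2501,1.0177,1.7805,-.2908,1.194,1.0899]
for nm,g in [("tab",(-30,21,31)),("above",(-30,21,120)),("barup",(-30,-140,141)),("hatch",(16,-53,26)),("slid",(16,45,38)),("above hatch",(16,-53,120))]:
    print(nm,tcp(g))
    for q3 in np.arange(-1.3,1.5,.3):
        best=None
        for q0 in ([0,.3,q3,1.6,-.3,1.1,1],now,[.5,.3,q3,1.6,.3,1.1,.5],[-.3,.3,q3,1.6,1,1.1,-.5]):
            x,e=ik(tcp(g),RT,np.array(q0),q3)
            if e<1e-5: best=x;break
        if best is not None: print(best.round(2),"margin",np.min(np.minimum(best-L[:,0],L[:,1]-best)).round(2))
E
```

```text
tab [ 0.5285 -0.0622  0.1177]
[ 1.37  0.74 -1.3   2.01  0.16  0.75  1.26] margin 0.07
[ 1.2   0.54 -1.    2.01 -0.23  0.74  1.61] margin 0.37
[ 0.98  0.44 -0.7   2.02 -0.48  0.78  1.83] margin 0.44
[ 0.74  0.38 -0.4   2.03 -0.65  0.84  1.98] margin 0.43
[ 0.49  0.36 -0.1   2.03 -0.77  0.9   2.09] margin 0.43
[ 0.24  0.37  0.2   2.04 -0.88  0.96  2.18] margin 0.42
[-0.01  0.41  0.5   2.05 -0.98  1.05  2.27] margin 0.38
[-0.23  0.49  0.8   2.05 -1.09  1.16  2.36] margin 0.27
[-0.42  0.66  1.1   2.05 -1.23  1.36  2.47] margin 0.13
above [ 0.5079 -0.1089  0.1906]
[ 1.5   0.58 -1.3   1.94 -0.06  0.93  1.46] margin 0.07
[ 1.32  0.42 -1.    1.94 -0.32  0.95  1.71] margin 0.37
[ 1.09  0.33 -0.7   1.95 -0.48  0.99  1.85] margin 0.51
[ 0.84  0.29 -0.4   1.96 -0.59  1.03  1.95] margin 0.5
[ 0.59  0.27 -0.1   1.96 -0.68  1.07  2.03] margin 0.5
[ 0.33  0.27  0.2   1.97 -0.75  1.12  2.1 ] margin 0.49
[ 0.08  0.3   0.5   1.98 -0.82  1.17  2.17] margin 0.48
[-0.15  0.36  0.8   1.98 -0.91  1.25  2.25] margin 0.45
[-0.35  0.49  1.1   1.98 -1.03  1.39  2.36] margin 0.33
[-0.46  0.75  1.4   1.99 -1.2   
[... 1581 characters left out ...]
.51  1.1   2.09 -1.15  1.27  2.34] margin 0.21
[-0.65  0.8   1.4   2.09 -1.33  1.57  2.47] margin 0.03
above hatch [ 0.5908 -0.1043  0.217 ]
[ 1.33  0.69 -1.3   1.76  0.08  0.99  1.28] margin 0.07
[ 1.18  0.52 -1.    1.76 -0.21  0.99  1.53] margin 0.37
[ 0.97  0.42 -0.7   1.77 -0.4   1.02  1.69] margin 0.67
[ 0.75  0.37 -0.4   1.77 -0.54  1.06  1.81] margin 0.69
[ 0.51  0.35 -0.1   1.78 -0.65  1.11  1.9 ] margin 0.68
[ 0.27  0.36  0.2   1.79 -0.75  1.16  1.98] margin 0.61
[ 0.04  0.39  0.5   1.79 -0.85  1.23  2.06] margin 0.51
[-0.18  0.46  0.8   1.8  -0.97  1.33  2.15] margin 0.39
[-0.35  0.6   1.1   1.8  -1.11  1.48  2.26] margin 0.25
[-0.45  0.85  1.4   1.8  -1.3   1.73  2.37] margin 0.06
```

```bash
cat > sim.py <<'E'
from ik import *
def jac(q):
    t,r=fk(q,PK);J=np.zeros((6,7))
    for i in range(7):
        d=np.array(q,float);d[i]+=1e-5;t2,r2=fk(d,PK);J[:,i]=np.r_[(t2-t)/1e-5,(r2*r.inv()).as_rotvec()/1e-5]
    return J
def follow(q,t1,r1,n,lam=0.0,null=0,home=None):
    q=np.array(q,float);t0,r0=fk(q,PK);e=(r0.inv()*r1).as_rotvec();tr=[q]
    for i in range(1,n+1):
        for k in range(4):
            t,r=fk(q,PK);tg=t0+(t1-t0)*(i-1+(k+1)/4)/n;rg=r0*R.from_rotvec(e*(i-1+(k+1)/4)/n)
            dx=np.r_[tg-t,(rg*r.inv()).as_rotvec()];J=jac(q);Ji=J.T@np.linalg.inv(J@J.T+lam*np.eye(6))
            dq=Ji@dx
            if null: dq+=(np.eye(7)-Ji@J)@(home-q)*null
            q=q+dq
        tr.append(q)
    return np.array(tr)
E
python3 - <<'E'
from sim import *
home=np.array(D[0][0])
for lam,null in((1e-6,0),(1e-2,0),(1e-6,.02),(1e-6,.1)):
    print(lam,null)
    for i in range(1,5):
        a,b=D[i],D[i+1]; tr=follow(a[0],np.array(b[1]),q2R(b[2]),10,lam,null,home)
        print(np.array(b[0])-a[0],"sim",tr[-1]-a[0])
E
```

```text
1e-06 0
[ 0.1036 -0.3221  0.0694  0.2958 -0.0032 -0.1783  0.1322] sim [ 0.1012 -0.3228  0.0712  0.2965 -0.0025 -0.1792  0.1313]
[ 0.1425 -0.2476  0.3156  0.105  -0.087  -0.0953  0.4294] sim [ 0.1375 -0.2484  0.3189  0.1049 -0.0846 -0.095   0.4268]
[ 0.0027  0.0036  0.274  -0.0358 -0.0815  0.0179  0.2899] sim [-0.0001  0.0016  0.2752 -0.035  -0.0797  0.0166  0.2878]
[-0.0593  0.0514  0.3033 -0.0724 -0.1038  0.0617  0.2675] sim [-0.0632  0.0496  0.3048 -0.0726 -0.1003  0.0615  0.2649]
0.01 0
[ 0.1036 -0.3221  0.0694  0.2958 -0.0032 -0.1783  0.1322] sim [ 0.101  -0.3223  0.0711  0.2957 -0.0024 -0.1788  0.1309]
[ 0.1425 -0.2476  0.3156  0.105  -0.087  -0.0953  0.4294] sim [ 0.1371 -0.2491  0.3175  0.1052 -0.0835 -0.095   0.4245]
[ 0.0027  0.0036  0.274  -0.0358 -0.0815  0.0179  0.2899] sim [ 0.0002  0.0004  0.2734 -0.0343 -0.0784  0.0164  0.2857]
[-0.0593  0.0514  0.3033 -0.0724 -0.1038  0.0617  0.2675] sim [-0.0613  0.0465  0.2998 -0.0711 -0.0971  0.0606  0.2609]
1e-06 0.02
[ 0.1036 -0.3221  0.0694  0.2958 -0.0032 -0.1783  0.1322] sim [ 0.0984 -0.3229  0.0738  0.2965 -0.0023 -0.1792  0.
[... 155 characters left out ...]
358 -0.0815  0.0179  0.2899] sim [-0.0492 -0.015   0.3039 -0.0345 -0.0522  0.0144  0.2617]
[-0.0593  0.0514  0.3033 -0.0724 -0.1038  0.0617  0.2675] sim [-0.1414  0.006   0.338  -0.0723 -0.0417  0.052   0.2106]
1e-06 0.1
[ 0.1036 -0.3221  0.0694  0.2958 -0.0032 -0.1783  0.1322] sim [ 0.0932 -0.3231  0.0788  0.2966 -0.0019 -0.1792  0.1307]
[ 0.1425 -0.2476  0.3156  0.105  -0.087  -0.0953  0.4294] sim [ 0.0814 -0.2598  0.3561  0.1057 -0.0594 -0.0952  0.4024]
[ 0.0027  0.0036  0.274  -0.0358 -0.0815  0.0179  0.2899] sim [-0.1088 -0.0376  0.3361 -0.034  -0.0155  0.0125  0.2269]
[-0.0593  0.0514  0.3033 -0.0724 -0.1038  0.0617  0.2675] sim [-0.311  -0.1269  0.3689 -0.0719  0.1381  0.0413  0.0425]
```

```bash
cat > search.py <<'E'
from sim import *
q0=get_obs()["joint_pos"]; rng=np.random.default_rng(0)
T=tcp((-30,21,120));best=[]
def mar(tr): return np.minimum(tr-L[:,0],L[:,1]-tr).min()
print("direct",follow(q0,T,R.from_matrix(RT),10)[-1],mar(follow(q0,T,R.from_matrix(RT),10)))
for k in range(250):
    W=np.array([rng.uniform(.4,.8),rng.uniform(-.35,.35),rng.uniform(.4,.6)])
    # tool rot: RT turned by yaw about world z, and tilt reduced
    tilt=rng.uniform(-1,.0);yaw=rng.uniform(-1.3,1.3)
    Rw=R.from_rotvec([0,0,yaw])*R.from_matrix(RT)*R.from_rotvec([0,tilt*np.radians(35),0])
    tr=follow(q0,W,Rw,12)
    if mar(tr)<.08 or np.linalg.norm(fk(tr[-1],PK)[0]-W)>.01: continue
    tr2=follow(tr[-1],T,R.from_matrix(RT),12)
    if mar(tr2)<.08: continue
    f=follow(tr2[-1],tcp((-30,21,31)),R.from_matrix(RT),5); f2=follow(f[-1],tcp((-30,-140,141)),R.from_matrix(RT),8)
    best.append((min(mar(f),mar(f2)),mar(tr),mar(tr2),W,tilt,yaw,tr2[-1],f2[-1]))
best.sort(key=lambda b:-b[0])
for b in best[:6]: print(*[np.round(x,3) for x in b])
E
time python3 search.py
```

```text
direct [-1.5717 -0.5587  1.8049  1.9856 -0.0799  0.932   1.4964] -0.34493315278148406
0.288 0.24 0.27 [ 0.713 -0.013  0.439] -0.73 -1.19 [-0.179  0.373  0.839  1.982 -0.926  1.266  2.264] [-0.006  0.638  0.768  1.57  -1.021  1.447  2.183]
0.283 0.152 0.173 [ 0.498 -0.307  0.52 ] -0.853 -1.163 [-0.189  0.378  0.854  1.982 -0.931  1.271  2.269] [-0.013  0.642  0.779  1.571 -1.027  1.453  2.187]
0.278 0.156 0.165 [ 0.487 -0.297  0.51 ] -0.808 -1.125 [-0.197  0.382  0.865  1.982 -0.935  1.275  2.272] [-0.018  0.645  0.788  1.571 -1.032  1.457  2.19 ]
0.278 0.24 0.299 [0.729 0.059 0.495] -0.744 -1.111 [-0.198  0.382  0.865  1.982 -0.936  1.275  2.273] [-0.018  0.646  0.789  1.571 -1.033  1.457  2.19 ]
0.276 0.24 0.413 [0.651 0.277 0.434] -0.85 -0.983 [-0.202  0.384  0.871  1.983 -0.938  1.278  2.275] [-0.021  0.647  0.793  1.571 -1.035  1.459  2.192]
0.274 0.24 0.394 [ 0.627 -0.102  0.491] -0.401 -1.226 [-0.206  0.386  0.877  1.982 -0.94   1.28   2.277] [-0.023  0.649  0.798  1.571 -1.037  1.461  2.193]
real	1m13.309s
user	1m6.794s
sys	0m0.199s
```

```bash
python3 - <<'E'
from sim import *
def mar(tr): return np.minimum(tr-L[:,0],L[:,1]-tr).min()
q=get_obs()["joint_pos"];RTr=R.from_matrix(RT)
def Rw(tilt,yaw): return R.from_rotvec([0,0,yaw])*RTr*R.from_rotvec([0,tilt*np.radians(35),0])
for W,ti,ya in (([.713,-.013,.46],-.73,-1.19),([.729,.059,.495],-.74,-1.11),([.66,-.02,.48],-.7,-1.2)):
    qq=q
    for nm,t,r in [("W",np.array(W),Rw(ti,ya)),("W2",tcp((-30,21,260)),RTr),("tab",tcp((-30,21,31)),RTr),("barup",tcp((-30,-140,141)),RTr),("o",tcp((-30,-140,200)),RTr),("o",tcp((16,-50,150)),RTr),("hatch",tcp((16,-53,26)),RTr),("slid",tcp((16,45,38)),RTr)]:
        tr=follow(qq,t,r,12);qq=tr[-1];print(nm,t.round(3),qq.round(2),mar(tr).round(2))
E
python3 - <<'E'
from plan import *
RTr=R.from_matrix(RT)
Rw=lambda tilt,yaw: R.from_rotvec([0,0,yaw])*RTr*R.from_rotvec([0,tilt*np.radians(35),0])
plan([.71,0,.46],Rw(-.73,-1.19).as_matrix(),15)
E
```

```text
W [ 0.713 -0.013  0.46 ] [-0.69  0.57  1.19  1.14 -0.58  1.58  0.3 ] 0.24
W2 [ 0.475 -0.182  0.305] [-0.15  0.29  0.99  1.81 -0.79  1.51  2.19] 0.27
tab [ 0.528 -0.062  0.118] [-0.24  0.49  0.81  2.05 -1.09  1.17  2.37] 0.27
barup [ 0.65  -0.185  0.208] [-0.03  0.65  0.81  1.57 -1.04  1.47  2.2 ] 0.27
o [ 0.637 -0.216  0.256] [ 0.01  0.62  0.84  1.51 -1.01  1.55  2.17] 0.32
o [ 0.581 -0.119  0.242] [-0.2   0.45  0.87  1.78 -0.96  1.39  2.15] 0.35
hatch [ 0.613 -0.055  0.14 ] [-0.25  0.57  0.78  1.87 -1.11  1.22  2.23] 0.25
slid [ 0.52  -0.022  0.15 ] [-0.36  0.39  0.84  2.09 -1.04  1.13  2.25] 0.25
W [0.729 0.059 0.495] [-0.69  0.61  1.16  0.98 -0.61  1.69  0.26] 0.24
W2 [ 0.475 -0.182  0.305] [-0.17  0.3   1.01  1.81 -0.8   1.52  2.2 ] 0.3
tab [ 0.528 -0.062  0.118] [-0.25  0.5   0.83  2.05 -1.1   1.18  2.37] 0.26
barup [ 0.65  -0.185  0.208] [-0.04  0.66  0.83  1.57 -1.06  1.48  2.2 ] 0.26
o [ 0.637 -0.216  0.256] [ 0.    0.63  0.86  1.51 -1.02  1.56  2.18] 0.3
o [ 0.581 -0.119  0.242] [-0.21  0.46  0.9   1.78 -0.97  1.4   2.16] 0.34
hatch [ 0.613 -0.055  0.14 ] [-0.26  0.58  0.8  
[... 936 characters left out ...]
05, 0.0962]
[0.03, 0.616, -0.063] [-0.0372, -0.0305, 0.0962]
[0.075, 0.614, -0.046] [-0.0372, -0.0305, 0.0962]
[0.121, 0.608, -0.031] [-0.0372, -0.0305, 0.0962]
[0.166, 0.598, -0.017] [-0.0372, -0.0305, 0.0962]
[0.21, 0.584, -0.004] [-0.0372, -0.0305, 0.0962]
[0.254, 0.566, 0.007] [-0.0372, -0.0305, 0.0962]
[0.296, 0.545, 0.017] [-0.0372, -0.0305, 0.0962]
[0.337, 0.521, 0.025] [-0.0372, -0.0305, 0.0962]
[0.376, 0.493, 0.031] [-0.0372, -0.0305, 0.0962]
[0.412, 0.462, 0.036] [-0.0372, -0.0305, 0.0962]
[0.447, 0.428, 0.038] [-0.0372, -0.0305, 0.0962]
[0.479, 0.392, 0.039] [-0.0372, -0.0305, 0.0962]
[0.508, 0.354, 0.038] [-0.0372, -0.0305, 0.0962]
[0.534, 0.313, 0.036] [-0.0372, -0.0305, 0.0962]
```

Request:
step_arm(translation=[[-0.02,0.62,-0.08],[0.03,0.62,-0.06],[0.08,0.61,-0.05],[0.12,0.61,-0.03],[0.17,0.6,-0.02]], angular=[[-0.037,-0.03,0.096],[-0.037,-0.03,0.096],[-0.037,-0.03,0.096],[-0.037,-0.03,0.096],[-0.037,-0.03,0.096]], grip=[1,1,1,1,1])

```text
time_s: 4.37
position: [0.5741, 0.0732, 0.445]
orientation: [-0.108, 0.906, 0.36, 0.193]
contact_force: [0.2, -0.7, -0.2]
width: 1.001
```

```bash
python3 -c "
from plan import *
state()"
```

```text
t 4.37 tcp [0.5741 0.0732 0.445 ] deck mm [274.3  33.9 198.4] roterr/45 [ 0.185  0.198 -0.462] F [ 0.2 -0.7 -0.2] w 1.001
q [-1.1103 -0.0202  1.0992  1.6401 -0.3405  1.2351  0.8157]
```

As simulated. Continuing.

Request:
step_arm(translation=[[0.21,0.58,0],[0.25,0.57,0.01],[0.3,0.55,0.02],[0.34,0.52,0.02],[0.38,0.49,0.03]], angular=[[-0.037,-0.03,0.096],[-0.037,-0.03,0.096],[-0.037,-0.03,0.096],[-0.037,-0.03,0.096],[-0.037,-0.03,0.096]], grip=[1,1,1,1,1])

```text
time_s: 4.78
position: [0.6427, 0.0378, 0.4522]
orientation: [-0.055, 0.973, 0.175, 0.141]
contact_force: [-1.1, -0.1, 0.5]
width: 1.004
```

Request:
step_arm(translation=[[0.41,0.46,0.04],[0.45,0.43,0.04],[0.48,0.39,0.04],[0.51,0.35,0.04],[0.53,0.31,0.04]], angular=[[-0.037,-0.03,0.096],[-0.037,-0.03,0.096],[-0.037,-0.03,0.096],[-0.037,-0.03,0.096],[-0.037,-0.03,0.096]], grip=[1,1,1,1,1])

```text
time_s: 5.2
position: [0.7111, 0.0022, 0.4592]
orientation: [0.0, 0.996, -0.018, 0.083]
contact_force: [0.0, -0.1, -1.1]
width: 0.995
```

```bash
python3 - <<'E'
from sim import *
q=get_obs()["joint_pos"]
plan(tcp((-30,21,260)),RT,15)
tr=follow(q,tcp((-30,21,260)),R.from_matrix(RT),15)
for x in tr[::3]:
    t,r,el,wr=fk(x,PK,True); print(x.round(2),t.round(3),wr.round(3))
print(np.abs(np.diff(tr,axis=0)).max()*12)
E
```

```text
t 5.20 tcp [0.7111 0.0022 0.4592] deck mm [ 274.5 -120.   215.6] roterr/45 [ 0.576  0.495 -1.414] F [ 0.  -0.1 -1.1] w 0.995
q [-0.714   0.562   1.1849  1.1476 -0.5722  1.5769  0.275 ]
n 15
[-0.67, 0.515, 0.302] [0.0384, 0.033, -0.0943]
[-0.714, 0.472, 0.27] [0.0384, 0.033, -0.0943]
[-0.754, 0.426, 0.237] [0.0384, 0.033, -0.0943]
[-0.789, 0.375, 0.205] [0.0384, 0.033, -0.0943]
[-0.82, 0.321, 0.174] [0.0384, 0.033, -0.0943]
[-0.846, 0.264, 0.143] [0.0384, 0.033, -0.0943]
[-0.866, 0.205, 0.114] [0.0384, 0.033, -0.0943]
[-0.882, 0.143, 0.086] [0.0384, 0.033, -0.0943]
[-0.892, 0.08, 0.059] [0.0384, 0.033, -0.0943]
[-0.897, 0.015, 0.035] [0.0384, 0.033, -0.0943]
[-0.896, -0.051, 0.012] [0.0384, 0.033, -0.0943]
[-0.89, -0.117, -0.009] [0.0384, 0.033, -0.0943]
[-0.878, -0.183, -0.027] [0.0384, 0.033, -0.0943]
[-0.861, -0.249, -0.043] [0.0384, 0.033, -0.0943]
[-0.839, -0.313, -0.057] [0.0384, 0.033, -0.0943]
[-0.71  0.56  1.18  1.15 -0.57  1.58  0.28] [0.711 0.002 0.459] [0.656 0.003 0.791]
[-0.78  0.39  1.17  1.4  -0.53  1.39  0.57] [ 0.664 -0.035  0.428] [ 0.585 -0.066  0.754]
[-0.75  0.24  1.13  1.59 -0.53  1.28  0.9 ] [ 0.617 -0.072  0.398] [ 0.524 -0.139  0.714]
[-0.61  0.17  1.09  1.71 -0.6   1.27  1.29] [ 0.57  -0.109  0.367] [ 0.472 -0.214  0.671]
[-0.39  0.2   1.05  1.79 -0.72  1.36  1.75] [ 0.523 -0.145  0.336] [ 0.43  -0.288  0.627]
[-0.15  0.29  0.99  1.81 -0.79  1.51  2.2 ] [ 0.475 -0.182  0.305] [ 0.397 -0.359  0.581]
1.8520474899576103
```

Request:
step_arm(translation=[[-0.67,0.52,0.3],[-0.71,0.47,0.27],[-0.75,0.43,0.24],[-0.79,0.38,0.2],[-0.82,0.32,0.17]], angular=[[0.038,0.033,-0.094],[0.038,0.033,-0.094],[0.038,0.033,-0.094],[0.038,0.033,-0.094],[0.038,0.033,-0.094]], grip=[1,1,1,1,1])

```text
time_s: 5.62
position: [0.6314, -0.0605, 0.4076]
orientation: [-0.058, 0.972, 0.175, 0.148]
contact_force: [0.5, -0.8, 1.3]
width: 1.0
```

Request:
step_arm(translation=[[-0.85,0.26,0.14],[-0.87,0.2,0.11],[-0.88,0.14,0.09],[-0.89,0.08,0.06],[-0.9,0.01,0.03]], angular=[[0.038,0.033,-0.094],[0.038,0.033,-0.094],[0.038,0.033,-0.094],[0.038,0.033,-0.094],[0.038,0.033,-0.094]], grip=[1,1,1,1,1])

```text
time_s: 6.03
position: [0.5523, -0.1218, 0.3572]
orientation: [-0.113, 0.904, 0.357, 0.206]
contact_force: [-0.2, -0.7, 0.0]
width: 1.002
```

```bash
python3 - <<'E'
from plan import *
plan(dw((-30,21,241)),RT,10)
E
```

```text
t 6.03 tcp [ 0.5523 -0.1218  0.3572] deck mm [ 70.6 -24.9 233.9] roterr/45 [ 0.193  0.161 -0.463] F [-0.2 -0.7  0. ] w 1.002
q [-0.5399  0.1639  1.0743  1.7464 -0.6398  1.2898  1.4489]
n 10
[-0.442, -0.026, 0.01] [0.0193, 0.0161, -0.0463]
[-0.441, -0.042, 0.005] [0.0193, 0.0161, -0.0463]
[-0.439, -0.058, -0.0] [0.0193, 0.0161, -0.0463]
[-0.437, -0.074, -0.005] [0.0193, 0.0161, -0.0463]
[-0.434, -0.09, -0.009] [0.0193, 0.0161, -0.0463]
[-0.43, -0.106, -0.013] [0.0193, 0.0161, -0.0463]
[-0.426, -0.122, -0.017] [0.0193, 0.0161, -0.0463]
[-0.421, -0.137, -0.02] [0.0193, 0.0161, -0.0463]
[-0.415, -0.153, -0.023] [0.0193, 0.0161, -0.0463]
[-0.409, -0.168, -0.026] [0.0193, 0.0161, -0.0463]
```

Request:
step_arm(translation=[[-0.44,-0.03,0.01],[-0.44,-0.04,0],[-0.44,-0.06,0],[-0.44,-0.07,0],[-0.43,-0.09,-0.01]], angular=[[0.019,0.016,-0.046],[0.019,0.016,-0.046],[0.019,0.016,-0.046],[0.019,0.016,-0.046],[0.019,0.016,-0.046]], grip=[0.35,0.35,0.35,0.35,0.35])

```text
time_s: 6.45
position: [0.5143, -0.152, 0.3312]
orientation: [-0.139, 0.858, 0.439, 0.229]
contact_force: [-0.2, 1.2, 0.0]
width: 0.354
```

Request:
step_arm(translation=[[-0.43,-0.11,-0.01],[-0.43,-0.12,-0.02],[-0.42,-0.14,-0.02],[-0.42,-0.15,-0.02],[-0.41,-0.17,-0.03]], angular=[[0.019,0.016,-0.046],[0.019,0.016,-0.046],[0.019,0.016,-0.046],[0.019,0.016,-0.046],[0.019,0.016,-0.046]], grip=[0.35,0.35,0.35,0.35,0.35])

```text
time_s: 6.87
position: [0.4755, -0.1822, 0.3054]
orientation: [-0.163, 0.801, 0.518, 0.251]
contact_force: [0.2, 0.6, 0.2]
width: 0.351
```

```bash
python3 - <<'E'
from plan import *
plan(dw((-29,21,80)),RT,10)
for n in("side","top"):
    im,d=get_image(n);cv2.imwrite(f"pics/{n}2.png",im)
    for l in("bar_tab","hatch_grip"):
        for r in spot_point(n,l): print(n,l,todeck(c2w(n,r["xyz"]),P).round(1),r["p"])
E
```

```text
t 6.87 tcp [ 0.4755 -0.1822  0.3054] deck mm [-29.8  21.  240.9] roterr/45 [ 0.004  0.004 -0.007] F [0.2 0.6 0.2] w 0.351
q [-0.1607  0.2906  0.9938  1.8122 -0.79    1.5086  2.187 ]
n 10
[0.005, -0.002, 0.644] [0.0004, 0.0004, -0.0007]
[0.005, -0.002, 0.644] [0.0004, 0.0004, -0.0007]
[0.005, -0.001, 0.644] [0.0004, 0.0004, -0.0007]
[0.005, -0.001, 0.644] [0.0004, 0.0004, -0.0007]
[0.005, -0.001, 0.644] [0.0004, 0.0004, -0.0007]
[0.004, -0.001, 0.644] [0.0004, 0.0004, -0.0007]
[0.004, -0.001, 0.644] [0.0004, 0.0004, -0.0007]
[0.004, -0.0, 0.644] [0.0004, 0.0004, -0.0007]
[0.004, -0.0, 0.644] [0.0004, 0.0004, -0.0007]
[0.003, -0.0, 0.644] [0.0004, 0.0004, -0.0007]
side bar_tab [-32.9  20.   28.4] 0.67
side hatch_grip [ 127.7  381.  -184.2] 0.89
side hatch_grip [-408.8 -131.   187.7] 0.68
side hatch_grip [ 18.5 -48.6  24.4] 0.67
top bar_tab [-32.1  20.3  32.5] 0.46
top bar_tab [ -2.2 -55.3  -5.8] 0.15
top hatch_grip [ 127.5  376.4 -182.8] 0.7
top hatch_grip [ 11.  -53.8  26.8] 0.55
```

View pics/side2.png

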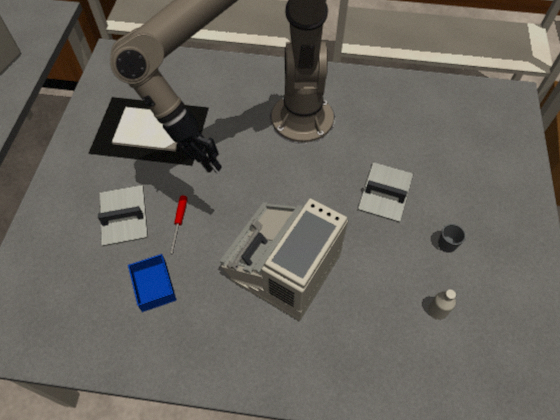

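Request:
step_arm(translation=[[0,0,0.8],[0,0,0.8],[0,0,0.8],[0,0,0.8],[0,0,0.8]], angular=[[0.001,0.001,-0.001],[0.001,0.001,-0.001],[0.001,0.001,-0.002],[0.001,0.001,-0.001],[0,0,-0.002]], grip=[0.35,0.35,0.35,0.35,0.35])

```text
time_s: 7.58
position: [0.5, -0.1284, 0.2234]
orientation: [-0.164, 0.799, 0.521, 0.252]
contact_force: [0.3, -0.3, -0.3]
width: 0.355
```

Request:
step_arm(translation=[[0,0,0.8],[0,0,0.8],[0,0,0.6],[0,0,0.2],[0,0,0]], angular=[[0,0,0],[0,0,0],[0,0,0],[0,0,0],[0,0,0]], grip=[0.35,0.35,0.35,0.35,0.35])

```text
time_s: 8.0
position: [0.513, -0.0969, 0.1737]
orientation: [-0.165, 0.799, 0.521, 0.251]
contact_force: [0.1, 0.4, -0.7]
width: 0.351
```

```bash
cat > look.py <<'E'
from plan import *
import sys
tag=sys.argv[1]; state()
ims=[]
for n in("side","top"):
    im,d=get_image(n); np.save(f"pics/{n}_{tag}.npy",d); cv2.imwrite(f"pics/{n}_{tag}_full.png",im)
    c=w2px(n,O).astype(int); x0,y0=c-[50,60]
    ims.append(cv2.resize(im[y0:y0+120,x0:x0+100],None,fx=4,fy=4,interpolation=cv2.INTER_CUBIC))
cv2.imwrite(f"pics/{tag}.png",np.hstack(ims))
E
python3 look.py a
```

```text
t 8.00 tcp [ 0.513  -0.0969  0.1737] deck mm [-29.   21.1  79.6] roterr/45 [-0.003  0.001 -0.001] F [ 0.1  0.4 -0.7] w 0.351
q [-0.2296  0.4166  0.881   2.0001 -0.978   1.2601  2.2979]
```

View pics/a.png

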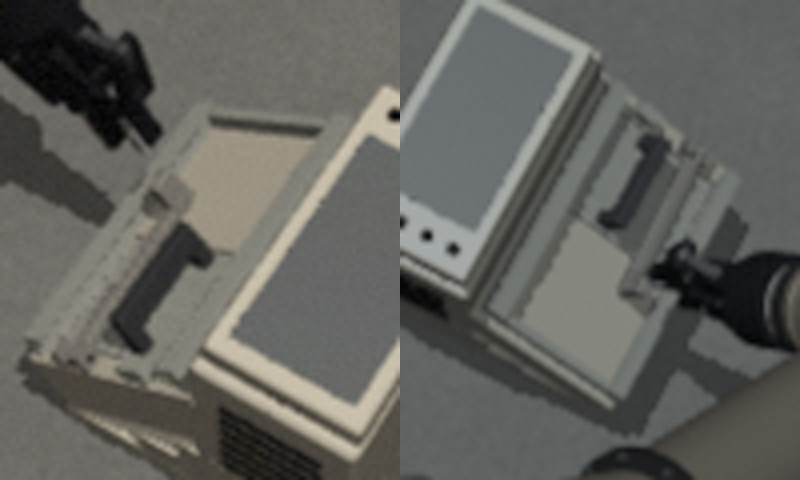

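Request:
step_arm(translation=[[-0.03,0,0.4],[-0.03,0,0.4],[0,0,0.4],[0,0,0.4],[0,0,0.3]], angular=[[0,0,0],[0,0,0],[0,0,0],[0,0,0],[0,0,0]], grip=[0.35,0.35,0.35,0.35,0.35])

```text
time_s: 8.52
position: [0.5234, -0.0735, 0.1332]
orientation: [-0.165, 0.8, 0.52, 0.251]
contact_force: [-0.4, 0.6, 0.2]
width: 0.351
```

Request:
step_arm(translation=[[0,0,0.2],[0,0,0.2],[0,0,0.2],[0,0,0],[0,0,0]], angular=[[0,0,0],[0,0,0],[0,0,0],[0,0,0],[0,0,0]], grip=[0.35,0.35,0.35,0.35,0.35])

```text
time_s: 8.93
position: [0.527, -0.0667, 0.1221]
orientation: [-0.164, 0.8, 0.52, 0.251]
contact_force: [-0.2, -0.7, 0.3]
width: 0.354
```

```bash
python3 look.py b
```

```text
t 8.93 tcp [ 0.527  -0.0667  0.1221] deck mm [-31.4  20.5  18.3] roterr/45 [ 0.     0.001 -0.003] F [-0.2 -0.7  0.3] w 0.354
q [-0.2382  0.4897  0.8189  2.0466 -1.0837  1.1787  2.3609]
```

View pics/b.png

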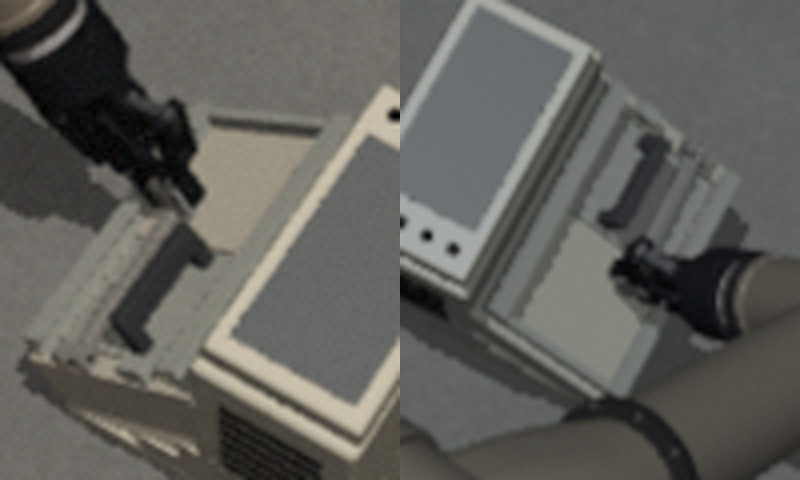

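Fingers straddle the tab with no contact force; close gently.

Request:
step_arm(translation=[[0,0,0],[0,0,0],[0,0,0],[0,0,0],[0,0,0]], angular=[[0,0,0],[0,0,0],[0,0,0],[0,0,0],[0,0,0]], grip=[0,0,0,0,0], squeeze=20)

```text
time_s: 9.45
position: [0.5259, -0.0702, 0.1208]
orientation: [-0.161, 0.801, 0.519, 0.249]
contact_force: [-1.9, -5.3, -5.3]
width: 0.135
```

```bash
python3 - <<'E'
from plan import *
p,r,o=state()
# arc: current grasp pt deck, about hinge (-31,-112,7); rotate to bar angle
g=(p-O)@M*1e3+[0,0,19]; v=np.array([g[1]+112,g[2]-7]); print(g,v,np.hypot(*v))
th=np.radians(np.linspace(0,100,26)); prev=v
for a in th[1:]:
    w=np.array([[np.cos(a),-np.sin(a)],[np.sin(a),np.cos(a)]])@v; d=w-prev; prev=w
    print(round(np.degrees(a)), "tool y %.3f z %.3f"%(-d[0]/25,-d[1]/25), "deck",(w+[-112,7]).round(0))
E
```

```text
t 9.45 tcp [ 0.5259 -0.0702  0.1208] deck mm [-35.1  20.1  19.3] roterr/45 [ 0.004  0.01  -0.005] F [-1.9 -5.3 -5.3] w 0.135
q [-0.2368  0.4901  0.8216  2.0476 -1.0803  1.1741  2.3613]
[-35.0564  20.1004  38.2924] [132.1004  31.2924] 135.75616615683944
4 tool y 0.100 z -0.366 deck [18. 47.]
8 tool y 0.125 z -0.358 deck [14. 56.]
12 tool y 0.150 z -0.348 deck [11. 65.]
16 tool y 0.174 z -0.337 deck [ 6. 73.]
20 tool y 0.197 z -0.324 deck [ 1. 82.]
24 tool y 0.219 z -0.309 deck [-4. 89.]
28 tool y 0.240 z -0.293 deck [-10.  97.]
32 tool y 0.260 z -0.276 deck [-17. 104.]
36 tool y 0.279 z -0.257 deck [-24. 110.]
40 tool y 0.296 z -0.237 deck [-31. 116.]
44 tool y 0.312 z -0.216 deck [-39. 121.]
48 tool y 0.326 z -0.193 deck [-47. 126.]
52 tool y 0.339 z -0.170 deck [-55. 130.]
56 tool y 0.350 z -0.146 deck [-64. 134.]
60 tool y 0.359 z -0.121 deck [-73. 137.]
64 tool y 0.367 z -0.096 deck [-82. 139.]
68 tool y 0.372 z -0.070 deck [-92. 141.]
72 tool y 0.376 z -0.044 deck [-101.  142.]
76 tool y 0.379 z -0.018 deck [-110.  143.]
80 tool y 0.379 z 0.009 deck [-120.  143.]
84 tool y 0.377 z 0.035 deck [-129.  142.]
88 tool y 0.374 z 0.061 deck [-139.  140.]
92 tool y 0.369 z 0.087 deck [-148.  138.]
96 tool y 0.362 z 0.113 deck [-157.  135.]
100 tool y 0.353 z 0.138 deck [-166.  132.]
```

Request:
step_arm(translation=[[-0.08,0,0],[-0.08,0,0],[0,0,0],[0,0,0],[0,0,0]], angular=[[0,0,0],[0,0,0],[0,0,0],[0,0,0],[0,0,0]], grip=[0,0,0,0,0])

```text
time_s: 9.87
position: [0.5259, -0.0699, 0.1202]
orientation: [-0.164, 0.8, 0.52, 0.252]
contact_force: [-0.9, -1.8, 0.9]
width: 0.139
```

```bash
python3 - <<'E'
from plan import *
p,r,o=state(); print("F deck",o["contact_force"]@M)
E
```

```text
t 9.87 tcp [ 0.5259 -0.0699  0.1202] deck mm [-35.1  20.3  18.7] roterr/45 [ 0.001  0.001 -0.002] F [-0.9 -1.8  0.9] w 0.139
q [-0.23    0.494   0.8179  2.0471 -1.0855  1.1806  2.3704]
F deck [-1.1647  0.126   1.8612]
```

Request:
step_arm(translation=[[0,0.1,-0.37],[0,0.13,-0.36],[0,0.15,-0.35],[0,0.17,-0.34],[0,0.2,-0.32]], angular=[[0,0,0],[0,0,0],[0,0,0],[0,0,0],[0,0,0]], grip=[0,0,0,0,0])

```text
time_s: 10.28
position: [0.5318, -0.1, 0.1563]
orientation: [-0.165, 0.799, 0.52, 0.251]
contact_force: [-2.4, 2.3, -2.1]
width: 0.136
```

```bash
python3 - <<'E'
from plan import *
p,r,o=state(); print("F deck",o["contact_force"]@M)
E
python3 look.py c
```

```text
t 10.28 tcp [ 0.5318 -0.1     0.1563] deck mm [-35.1   2.7  62.6] roterr/45 [-0.003  0.    -0.003] F [-2.4  2.3 -2.1] w 0.136
q [-0.2006  0.4756  0.852   1.9734 -1.0211  1.2599  2.3228]
F deck [-0.2736  3.0999 -2.364 ]
t 10.28 tcp [ 0.5318 -0.1     0.1563] deck mm [-35.1   2.7  62.6] roterr/45 [-0.003  0.    -0.003] F [-2.4  2.3 -2.1] w 0.136
q [-0.2006  0.4756  0.852   1.9734 -1.0211  1.2599  2.3228]
```

View pics/c.png

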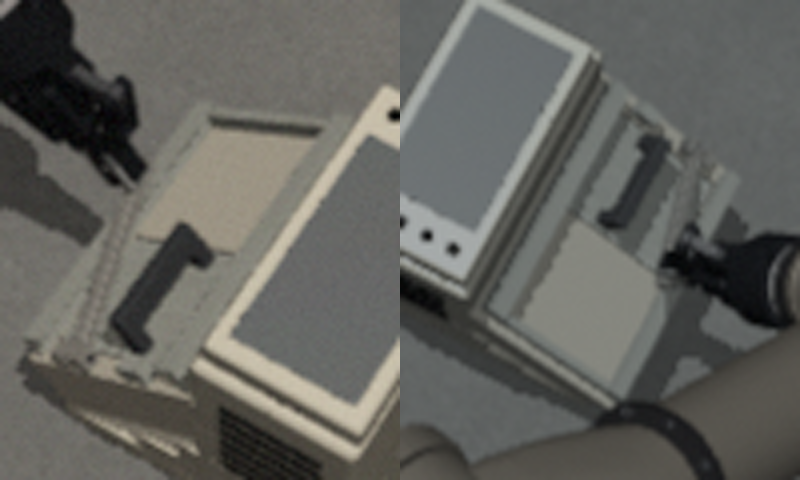

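The bar is rising with the gripper (both views) and forces are small. Continuing along the arc.

Request:
step_arm(translation=[[0,0.22,-0.31],[0,0.24,-0.29],[0,0.26,-0.28],[0,0.28,-0.26],[0,0.3,-0.24]], angular=[[0,0,0],[0,0,0],[0,0,0],[0,0,0],[0,0,0]], grip=[0,0,0,0,0])

```text
time_s: 10.8
position: [0.5546, -0.1319, 0.1849]
orientation: [-0.165, 0.8, 0.52, 0.252]
contact_force: [-4.0, 2.0, 0.5]
width: 0.131
```

Request:
step_arm(translation=[[0,0.31,-0.22],[0,0.33,-0.19],[0,0.34,-0.17],[0,0.35,-0.15],[0,0.36,-0.12]], angular=[[0,0,0],[0,0,0],[0,0,0],[0,0,0],[0,0,0]], grip=[0,0,0,0,0])

```text
time_s: 11.22
position: [0.5894, -0.1604, 0.2022]
orientation: [-0.164, 0.8, 0.52, 0.252]
contact_force: [-3.5, 1.1, 4.7]
width: 0.134
```

```bash
python3 - <<'E'
from plan import *
p,r,o=state(); print("F deck",o["contact_force"]@M)
E
python3 look.py d
```

```text
t 11.22 tcp [ 0.5894 -0.1604  0.2022] deck mm [-35.  -74.4 118.6] roterr/45 [ 0.002  0.001 -0.002] F [-3.5  1.1  4.7] w 0.134
q [-0.0979  0.5554  0.8513  1.7451 -1.0076  1.4079  2.2541]
F deck [2.4219 3.648  4.1005]
t 11.22 tcp [ 0.5894 -0.1604  0.2022] deck mm [-35.  -74.4 118.6] roterr/45 [ 0.002  0.001 -0.002] F [-3.5  1.1  4.7] w 0.134
q [-0.0979  0.5554  0.8513  1.7451 -1.0076  1.4079  2.2541]
```

View pics/d.png

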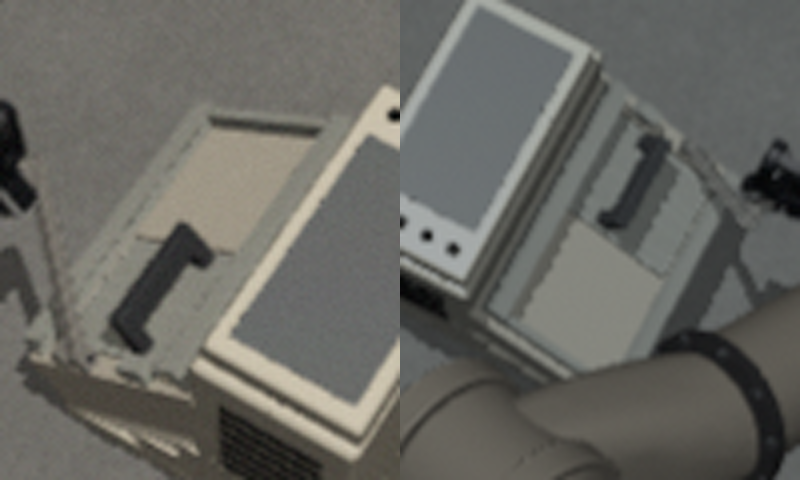

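Request:
step_arm(translation=[[0,0.37,-0.1],[0,0.37,-0.07],[0,0.38,-0.04],[0,0.38,-0.02],[0,0.38,0.01]], angular=[[0,0,0],[0,0,0],[0,0,0],[0,0,0],[0,0,0]], grip=[0,0,0,0,0])

```text
time_s: 11.73
position: [0.6317, -0.1822, 0.2064]
orientation: [-0.163, 0.8, 0.52, 0.252]
contact_force: [-2.2, 1.6, 5.8]
width: 0.138
```

Request:
step_arm(translation=[[0,0.38,0.03],[0,0.37,0.06],[0,0.37,0.09],[0,0.36,0.11],[0,0,0]], angular=[[0,0,0],[0,0,0],[0,0,0],[0,0,0],[0,0,0]], grip=[0,0,0,0,0])

```text
time_s: 12.15
position: [0.6687, -0.1934, 0.1998]
orientation: [-0.162, 0.799, 0.52, 0.253]
contact_force: [0.1, 0.8, 4.5]
width: 0.136
```

```bash
python3 - <<'E'
from plan import *
p,r,o=state(); print("F deck",o["contact_force"]@M)
E
python3 look.py e
```

```text
t 12.15 tcp [ 0.6687 -0.1934  0.1998] deck mm [ -34.9 -160.3  115.6] roterr/45 [0.005 0.002 0.   ] F [0.1 0.8 4.5] w 0.136
q [-0.012   0.6947  0.8049  1.5263 -1.0673  1.474   2.1941]
F deck [3.2043 0.2606 3.2561]
t 12.15 tcp [ 0.6687 -0.1934  0.1998] deck mm [ -34.9 -160.3  115.6] roterr/45 [0.005 0.002 0.   ] F [0.1 0.8 4.5] w 0.136
q [-0.012   0.6947  0.8049  1.5263 -1.0673  1.474   2.1941]
```

View pics/e.png

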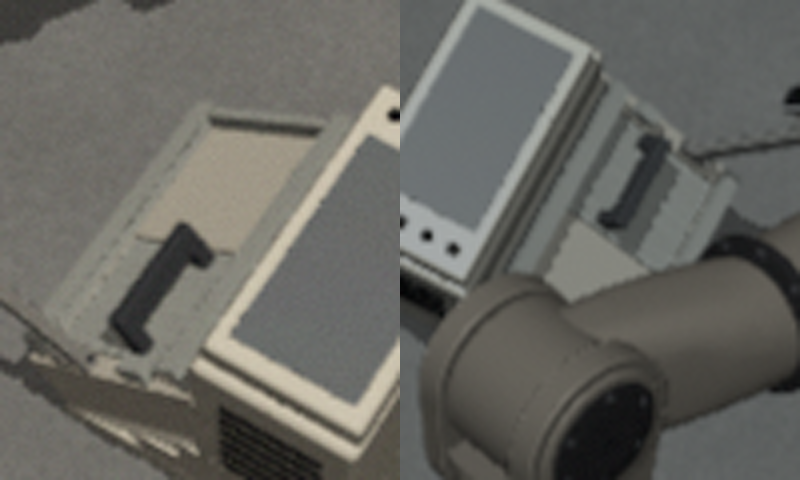

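Request:
step_arm(translation=[[0,0,0],[0,0,0],[0,0,0],[0,0,-0.2],[0,0,-0.6]], angular=[[0,0,0],[0,0,0],[0,0,0],[0,0,0],[0,0,0]], grip=[0.35,0.35,0.35,0.35,0.35])

```text
time_s: 12.67
position: [0.6602, -0.2014, 0.2144]
orientation: [-0.166, 0.799, 0.52, 0.251]
contact_force: [-0.0, 0.4, -0.9]
width: 0.347
```

Request:
step_arm(translation=[[0,0,-0.8],[0,0,-0.8],[0,0,-0.4],[0,0,0],[0,0,0]], angular=[[0,0,0],[0,0,0],[0,0,0],[0,0,0],[0,0,0]], grip=[0.35,0.35,0.35,0.35,0.35])

```text
time_s: 13.08
position: [0.649, -0.2303, 0.2577]
orientation: [-0.163, 0.8, 0.52, 0.252]
contact_force: [-0.0, 0.1, -0.7]
width: 0.351
```

```bash
python3 look.py f; python3 - <<'E'
from plan import *
p,r,o=state()
for n in ("side","top"):
    for l in("hatch_grip","bar_tab","bar_hinge"):
        try:
            for r in spot_point(n,l): print(n,l,todeck(c2w(n,r["xyz"]),P).round(1),r["p"])
        except Exception as e: print(e)
E
```

```text
t 13.08 tcp [ 0.649  -0.2303  0.2577] deck mm [ -35.8 -157.1  186.9] roterr/45 [ 0.003  0.002 -0.003] F [-0.   0.1 -0.7] w 0.351
q [ 0.0394  0.655   0.8355  1.455  -1.0197  1.5778  2.1646]
t 13.18 tcp [ 0.6492 -0.2285  0.2562] deck mm [ -35.2 -156.5  184.8] roterr/45 [-0.002  0.    -0.003] F [ 0.4 -0.   0.3] w 0.347
q [ 0.0382  0.6563  0.8338  1.4563 -1.0198  1.5778  2.1646]
side hatch_grip [ 126.2  383.1 -185.3] 0.82
side hatch_grip [ 15.8 -49.7  26.9] 0.71
side hatch_grip [-407.5 -129.7  184.8] 0.71
side bar_tab [ -32.  -147.7  135.6] 0.7
side bar_tab [-0.4  1.7 -0.8] 0.16
side bar_hinge [ -28.1 -113.     8.7] 0.59
top hatch_grip [-406.6 -134.2  190.6] 0.96
top hatch_grip [ 128.6  379.7 -180.8] 0.91
top hatch_grip [  8.5 -51.3  29.6] 0.56
top bar_tab [ -29.4 -146.9  138.4] 0.59
top bar_tab [ -1.6 -55.5  -6.8] 0.3
top bar_hinge [ -32.5 -113.9    7.9] 0.78
```

View pics/f.png

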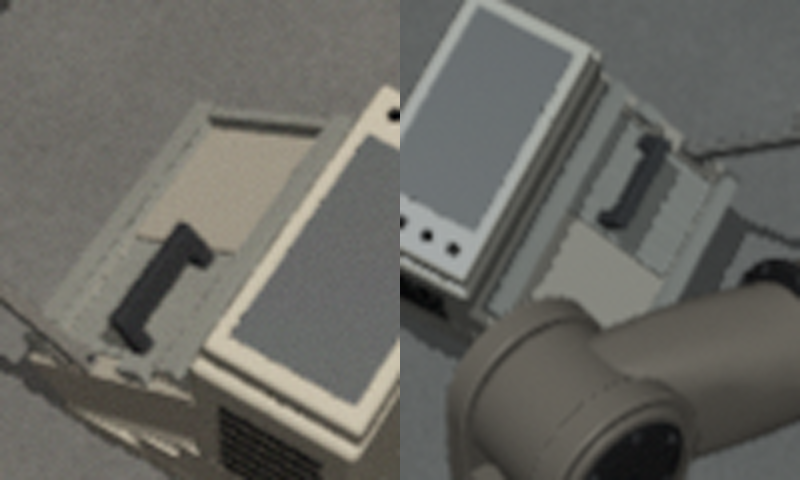

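View pics/side_f_full.png

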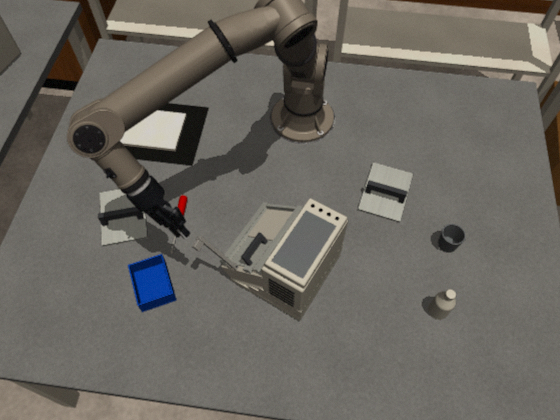

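Request:
step_arm(translation=[[0.38,-0.87,0],[0.38,-0.87,0],[0.38,-0.87,0],[0.38,-0.87,0],[0.38,-0.87,0]], angular=[[0,0,0],[0,0,0],[0,0,0],[0,0,0],[0,0,0]], grip=[0.5,0.5,0.5,0.5,0.5])

```text
time_s: 13.9
position: [0.5647, -0.149, 0.2843]
orientation: [-0.164, 0.8, 0.52, 0.251]
contact_force: [0.2, 0.9, 1.5]
width: 0.5
```

Request:
step_arm(translation=[[0,0,0.8],[0,0,0.9],[0,0,0.9],[0,0,0.9],[0,0,0.9]], angular=[[0,0,0],[0,0,0],[0,0,0],[0,0,0],[0,0,0]], grip=[0.5,0.5,0.5,0.5,0.5])

```text
time_s: 14.32
position: [0.5912, -0.0914, 0.1936]
orientation: [-0.164, 0.8, 0.52, 0.252]
contact_force: [0.2, 0.1, -1.4]
width: 0.507
```

```bash
python3 look.py g
```

```text
t 14.32 tcp [ 0.5912 -0.0914  0.1936] deck mm [ 12.4 -48.2  74.9] roterr/45 [ 0.001  0.001 -0.002] F [ 0.2  0.1 -1.4] w 0.507
q [-0.2268  0.5003  0.8445  1.8336 -1.0214  1.3091  2.1945]
```

View pics/g.png

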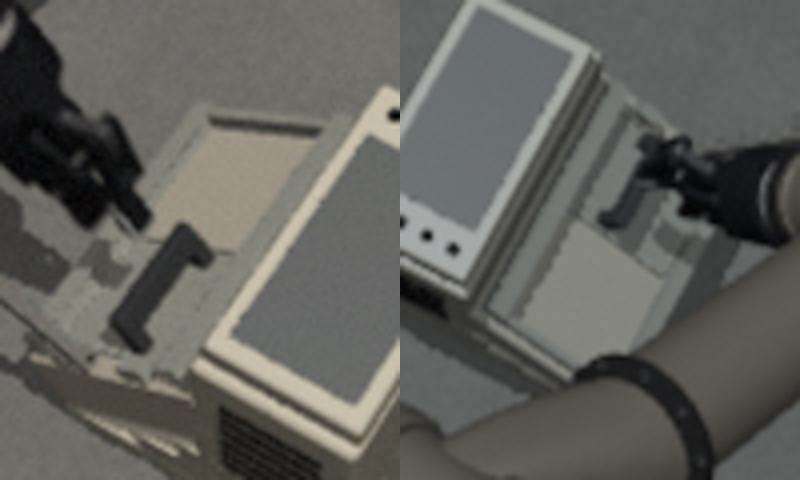

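Request:
step_arm(translation=[[0,0,0.4],[0,0,0.4],[0,0,0.4],[0,0,0.3],[0,0,0.2]], angular=[[0,0,0],[0,0,0],[0,0,0],[0,0,0],[0,0,0]], grip=[0.5,0.5,0.5,0.5,0.5])

```text
time_s: 14.83
position: [0.6009, -0.0693, 0.1587]
orientation: [-0.164, 0.8, 0.52, 0.251]
contact_force: [0.2, 0.4, 0.5]
width: 0.502
```

Request:
step_arm(translation=[[0,0,0.2],[0,0,0.2],[0,0,0.2],[0,0,0.2],[0,0,0.1]], angular=[[0,0,0],[0,0,0],[0,0,0],[0,0,0],[0,0,0]], grip=[0.5,0.5,0.5,0.5,0.5])

```text
time_s: 15.25
position: [0.6061, -0.0576, 0.1404]
orientation: [-0.164, 0.8, 0.52, 0.251]
contact_force: [0.0, 1.3, 0.3]
width: 0.496
```

```bash
python3 look.py h
```

```text
t 15.25 tcp [ 0.6061 -0.0576  0.1404] deck mm [ 12.1 -48.1  10.1] roterr/45 [-0.     0.001 -0.002] F [0.  1.3 0.3] w 0.496
q [-0.2481  0.5641  0.7912  1.8766 -1.1061  1.2246  2.239 ]
```

View pics/h.png

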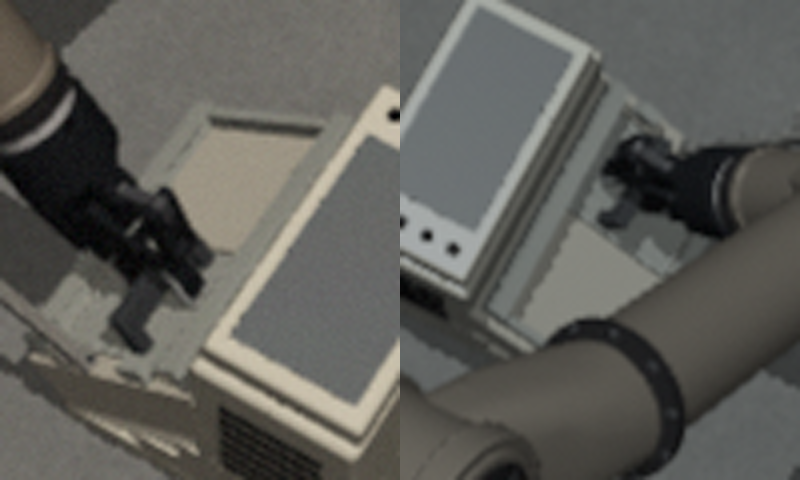

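Fingers straddle the handle in both views. Close.

Request:
step_arm(translation=[[0,0,0],[0,0,0],[0,0,0],[0,0,0],[0,0,0]], angular=[[0,0,0],[0,0,0],[0,0,0],[0,0,0],[0,0,0]], grip=[0,0,0,0,0], squeeze=60)

```text
time_s: 15.77
position: [0.6061, -0.0589, 0.1411]
orientation: [-0.163, 0.8, 0.52, 0.251]
contact_force: [-0.0, -1.4, 1.0]
width: 0.132
```

```bash
python3 - <<'E'
from plan import *
p,r,o=state(); print("F deck",o["contact_force"]@M,"T tool",r.inv().apply(o["torque"]))
E
```

```text
t 15.77 tcp [ 0.6061 -0.0589  0.1411] deck mm [ 11.5 -48.7  11.5] roterr/45 [ 0.002  0.002 -0.003] F [-0.  -1.4  1. ] w 0.132
q [-0.2475  0.5632  0.7928  1.8762 -1.1052  1.2247  2.2386]
F deck [-0.4763 -0.5402  1.5988] T tool [ 0.0194 -0.7836 -0.0253]
```

Request:
step_arm(translation=[[0,0,-0.1],[0,0,-0.15],[0,0,-0.15],[0,0,-0.08],[0,0,0]], angular=[[0,0,0],[0,0,0],[0,0,0],[0,0,0],[0,0,0]], grip=[0,0,0,0,0])

```text
time_s: 16.18
position: [0.6033, -0.065, 0.1511]
orientation: [-0.164, 0.8, 0.52, 0.252]
contact_force: [-0.7, 0.6, -3.1]
width: 0.131
```

```bash
python3 look.py i; python3 - <<'E'
from plan import *
p,r,o=state(); print("F deck",o["contact_force"]@M,"T tool",r.inv().apply(o["torque"]))
E
```

```text
t 16.18 tcp [ 0.6033 -0.065   0.1511] deck mm [ 11.8 -48.6  23.5] roterr/45 [ 0.002  0.002 -0.003] F [-0.7  0.6 -3.1] w 0.131
q [-0.244   0.5504  0.8031  1.8693 -1.0885  1.2402  2.2299]
t 16.28 tcp [ 0.6033 -0.0644  0.1508] deck mm [ 12.  -48.3  22.9] roterr/45 [ 0.001  0.001 -0.003] F [-0.1 -0.3 -3.6] w 0.131
q [-0.2442  0.5509  0.8024  1.8695 -1.0888  1.2402  2.23  ]
F deck [-2.3606 -0.0688 -2.7894] T tool [ 0.0052 -1.0716 -0.0176]
```

View pics/i.png

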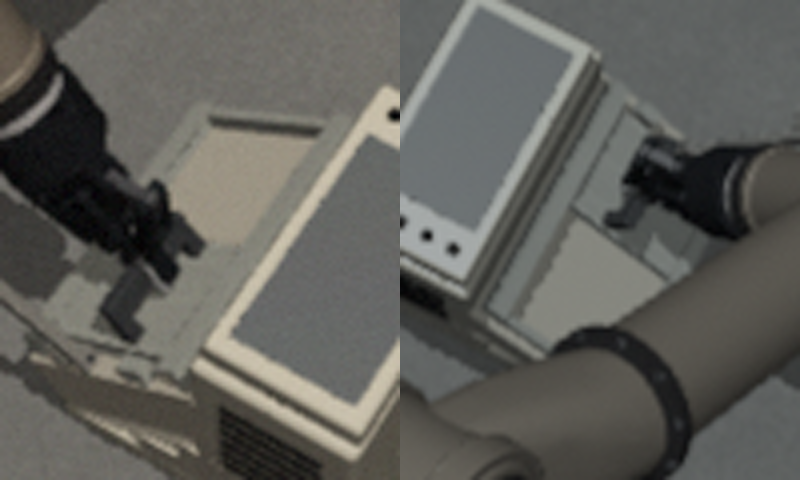

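Request:
step_arm(translation=[[0,-0.2,0],[0,-0.3,0],[0,-0.3,0],[0,-0.3,0],[0,-0.3,0]], angular=[[0,0,0],[0,0,0],[0,0,0],[0,0,0],[0,0,0]], grip=[0,0,0,0,0])

```text
time_s: 16.7
position: [0.5702, -0.0497, 0.1507]
orientation: [-0.164, 0.8, 0.52, 0.251]
contact_force: [-0.5, 0.5, -4.3]
width: 0.128
```

```bash
python3 - <<'E'
from plan import *
p,r,o=state(); print("F deck",o["contact_force"]@M,"T tool",r.inv().apply(o["torque"]))
E
```

```text
t 16.70 tcp [ 0.5702 -0.0497  0.1507] deck mm [ 12.1 -12.1  22.8] roterr/45 [ 0.     0.001 -0.003] F [-0.5  0.5 -4.3] w 0.128
q [-0.285   0.491   0.819   1.9552 -1.0722  1.2024  2.2438]
F deck [-2.2836  0.6672 -3.672 ] T tool [ 0.08   -1.0715 -0.0074]
```

No snag. Continue the slide (60 mm more → hatch y ≈ 43).

Request:
step_arm(translation=[[0,-0.35,0],[0,-0.35,0],[0,-0.35,0],[0,-0.35,0],[0,-0.35,0]], angular=[[0,0,0],[0,0,0],[0,0,0],[0,0,0],[0,0,0]], grip=[0,0,0,0,0])

```text
time_s: 17.12
position: [0.5304, -0.0321, 0.1509]
orientation: [-0.164, 0.8, 0.52, 0.252]
contact_force: [0.4, 0.1, -3.0]
width: 0.128
```

Request:
step_arm(translation=[[0,-0.3,0],[0,-0.25,0],[0,-0.1,0],[0,0,0],[0,0,0]], angular=[[0,0,0],[0,0,0],[0,0,0],[0,0,0],[0,0,0]], grip=[0,0,0,0,0])

```text
time_s: 17.53
position: [0.5168, -0.0259, 0.151]
orientation: [-0.164, 0.8, 0.52, 0.252]
contact_force: [0.8, -0.5, -3.2]
width: 0.13
```

```bash
python3 look.py j; python3 - <<'E'
from plan import *
p,r,o=state(); print("F deck",o["contact_force"]@M,"T tool",r.inv().apply(o["torque"]))
E
```

```text
t 17.53 tcp [ 0.5168 -0.0259  0.151 ] deck mm [12.4 46.3 23. ] roterr/45 [ 0.001  0.001 -0.002] F [ 0.8 -0.5 -3.2] w 0.130
q [-0.3574  0.3841  0.849   2.0888 -1.0381  1.1322  2.2508]
t 17.63 tcp [ 0.517  -0.0261  0.1509] deck mm [12.3 46.1 22.9] roterr/45 [ 0.001  0.002 -0.002] F [-0.2  0.5 -2.4] w 0.130
q [-0.3571  0.3847  0.8489  2.0882 -1.038   1.1323  2.2507]
F deck [-1.0436  0.3633 -2.2351] T tool [-0.0103 -0.9725  0.0022]
```

View pics/j.png

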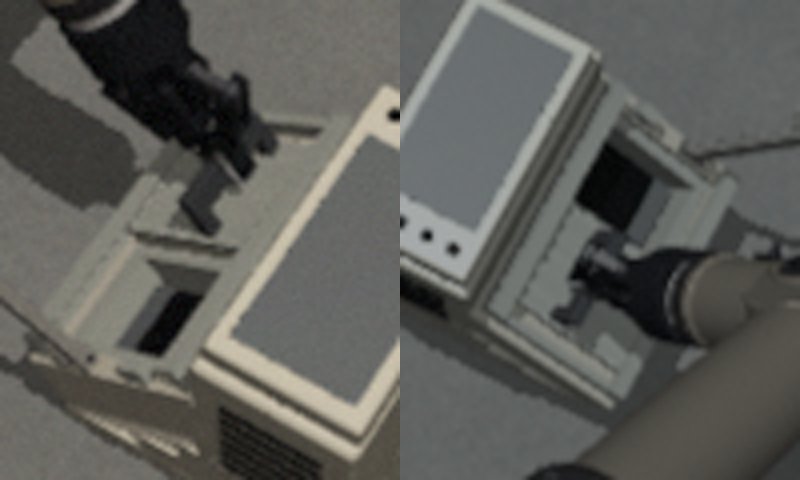

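Request:
step_arm(translation=[[0,0,0.04],[0,0,0.04],[0,0,0.04],[0,0,0],[0,0,0]], angular=[[0,0,0],[0,0,0],[0,0,0],[0,0,0],[0,0,0]], grip=[0,0,0,0,0])

```text
time_s: 18.05
position: [0.5172, -0.0243, 0.1482]
orientation: [-0.164, 0.8, 0.52, 0.251]
contact_force: [-0.4, 0.1, -3.6]
width: 0.128
```

```bash
python3 - <<'E'
from plan import *
p,r,o=state(); print("F deck",o["contact_force"]@M,"T tool",r.inv().apply(o["torque"]))
E
```

```text
t 18.05 tcp [ 0.5172 -0.0243  0.1482] deck mm [12.1 46.6 19.7] roterr/45 [ 0.     0.002 -0.003] F [-0.4  0.1 -3.6] w 0.128
q [-0.3573  0.3888  0.8455  2.091  -1.0438  1.1289  2.2544]
F deck [-2.0909  0.4408 -2.8854] T tool [-0.0143 -1.0478  0.0193]
```

Request:
step_arm(translation=[[0,0,0.03],[0,0,0.03],[0,0,0],[0,0,0],[0,0,0]], angular=[[0,0,0],[0,0,0],[0,0,0],[0,0,0],[0,0,0]], grip=[0,0,0,0,0])

```text
time_s: 18.47
position: [0.5173, -0.0243, 0.1481]
orientation: [-0.164, 0.8, 0.52, 0.252]
contact_force: [-5.0, -2.2, 3.8]
width: 0.129
```

```bash
python3 - <<'E'
from plan import *
p,r,o=state(); print("F deck",o["contact_force"]@M,"T tool",r.inv().apply(o["torque"]))
E
```

```text
t 18.47 tcp [ 0.5173 -0.0243  0.1481] deck mm [12.1 46.6 19.6] roterr/45 [ 0.001 -0.    -0.003] F [-5.  -2.2  3.8] w 0.129
q [-0.3568  0.3894  0.8456  2.0916 -1.046   1.1292  2.2562]
F deck [-1.1233  3.6598  5.3927] T tool [ 0.5754 -0.7702  0.0053]
```

Request:
step_arm(translation=[[0,0,0],[0,0,0],[0,0,0],[0,0,0],[0,0,0]], angular=[[0,0,0],[0,0,0],[0,0,0],[0,0,0],[0,0,0]], grip=[0.4,0.4,0.4,0.4,0.4])

```text
time_s: 18.88
position: [0.5177, -0.0233, 0.1472]
orientation: [-0.164, 0.8, 0.52, 0.252]
contact_force: [0.5, -0.3, 0.4]
width: 0.4
```

Request:
step_arm(translation=[[0,0,-0.2],[0,0,-0.4],[0,0,-0.8],[0,0,-0.8],[0,0,-0.8]], angular=[[0,0,0],[0,0,0],[0,0,0],[0,0,0],[0,0,0]], grip=[0.4,0.4,0.4,0.4,0.4])

```text
time_s: 19.3
position: [0.4997, -0.0639, 0.2099]
orientation: [-0.164, 0.8, 0.52, 0.251]
contact_force: [-0.4, 1.5, -0.0]
width: 0.401
```

Request:
step_arm(translation=[[0,0,-0.8],[0,0,-0.8],[0,0,-0.6],[0,0,0],[0,0,0]], angular=[[0,0,0],[0,0,0],[0,0,0],[0,0,0],[0,0,0]], grip=[0.4,0.4,0.4,0.4,0.4])

```text
time_s: 19.72
position: [0.4876, -0.0922, 0.2544]
orientation: [-0.163, 0.8, 0.52, 0.252]
contact_force: [0.6, 0.8, -0.7]
width: 0.399
```

```bash
python3 look.py k; python3 - <<'E'
from plan import *
P2=P.copy();P2[:3]=O+M[:,0]*-.0042
for n in ("side","top"):
    for l in("hatch","hatch_grip","bar_tab","end_stop","bay"):
        for r in spot_point(n,l): print(n,l,todeck(c2w(n,r["xyz"]),P).round(1),r["p"])
    d=np.load(f"pics/{n}_k.npy"); q=todeck(cloud(n,d),P).reshape(-1,3)
    m=(abs(q[:,0]+25)<22)&(q[:,1]>5)&(q[:,1]<80)&(abs(q[:,2]-8)<12); k=q[m]
    print("plate plane",np.linalg.lstsq(np.c_[k[:,:2],np.ones(len(k))],k[:,2],rcond=None)[0],k[:,2].mean(),len(k))
    m=(abs(q[:,0]-14)<14)&(q[:,1]>-30)&(q[:,1]<110)&(abs(q[:,2]-42)<7);k=q[m];print("handle",np.percentile(k,[2,50,98],axis=0).round(1).tolist())
E
```

```text
t 19.72 tcp [ 0.4876 -0.0922  0.2544] deck mm [ 12.4  46.3 149.1] roterr/45 [ 0.003  0.001 -0.002] F [ 0.6  0.8 -0.7] w 0.399
q [-0.3415  0.2318  0.9661  1.9744 -0.823   1.3046  2.1173]
side hatch [-1.9 41.8 -1.9] 0.72
side hatch [  96.6  399.2 -222.2] 0.58
side hatch [-446.3 -114.6  155.5] 0.57
side hatch_grip [13.9 42.7 33.3] 0.97
side hatch_grip [ 126.4  384.7 -184.9] 0.85
side hatch_grip [-410.8 -131.4  187.3] 0.55
side bar_tab [ -31.6 -147.4  133.9] 0.6
side end_stop [ -4.5 103.4   5.9] 0.77
side bay [ -0.7 -56.5  -4.3] 0.93
plate plane [-0.0287  0.002   5.4828] 6.614478530891641 70
handle [[9.1, -1.1, 35.4], [19.3, 40.8, 41.2], [24.9, 82.8, 45.9]]
top hatch [-444.  -118.6  161.2] 0.78
top hatch [ 0.8 41.   2.3] 0.69
top hatch [  92.9  396.6 -216.1] 0.68
top hatch_grip [ 8.4 41.  36. ] 0.95
top hatch_grip [ 128.2  379.  -180.1] 0.64
top hatch_grip [-406.1 -132.5  194.3] 0.6
top end_stop [ -29.7 -146.5  136.9] 0.74
top end_stop [-0.5 99.7 -3. ] 0.57
top bay [  0.1 -54.5  -4.8] 0.75
plate plane [ 0.0563  0.0063 11.5566] 10.159168020519772 177
handle [[8.0, 0.6, 36.1], [18.2, 40.3, 43.6], [21.7, 86.8, 48.7]]
```

View pics/k.png

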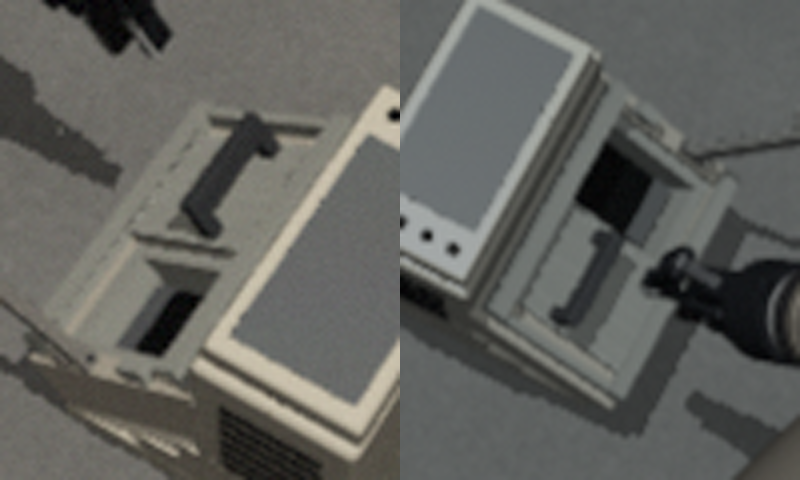

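View pics/side_k_full.png

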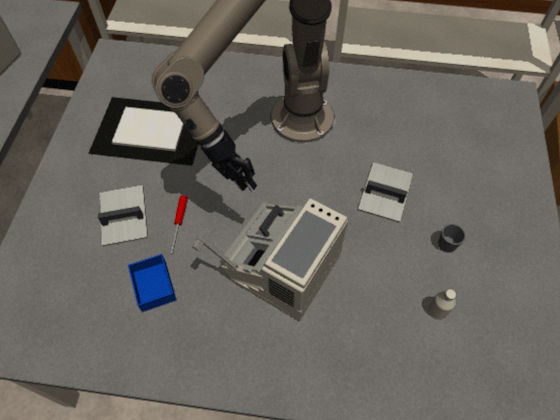

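```bash
python3 -c "
from workcell import *
print(hand_in()); print(get_obs()['time_s'])"
```

```text
the job is handed in; nothing more can be done
None
the job is handed in; nothing more can be done
```

The battery bay is open and I handed the job in at about 20 s of the 53 s allowed. No verdict came back.

**What I did:** I gripped the hold-down bar by its tab and swung it up and back. Then I gripped the hatch handle, lifted it about 12 mm, slid it about 95 mm along the channels and set it down. I released it and backed the gripper about 130 mm clear.

**Last checks:**
- **Hatch position:** both cameras put the hatch at deck y ≈ 41–42 mm, past the 33 mm needed, with its underside within about ±2 mm of the deck. When I lowered it, it touched the deck at the height expected for it lying flat.
- **Hold-down bar:** about 1.70 rad, still up.
- **Bay and bystanders:** the bay shows open in both views. The bin, screwdriver, cup and bottle look where they were in the final side view.
- **Contact:** the gripper was touching nothing at the end, and wrist-force readings stayed below about 8 N throughout.

**What disagreed:**
- **Deck position:** the camera-based deck position was about 4 mm off across the slope compared with where the gripper actually found the bar and handle. I used the position found by touch.
- **Hatch tilt:** the depth fits of the hatch's tilt differed between cameras (about −0.03 and +0.06 rad, very noisy). I relied on the contact height and the pictures for flatness.

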